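# Roll down the archive title strip

### The arm

A 6-joint arm with a two-finger parallel gripper is mounted at the origin on the work surface. World frame = base frame: x ahead of the robot, y to its left, z up, the work surface at z = 0. Lengths are in m, angles in rad, forces in N, time in s.
With the tool pointing down it reaches from about 0.275 to 0.975 m from the base axis. Payload 8.4 kg.
Tool frame: the origin (TCP) lies at the very end of the fingers, on their centre line; the grasp point (between the pads) lies 19 mm behind it; z points along the fingers, y is the direction in which the jaws open and shut (so a half turn about z gives the same grasp; the last joint's range is limited). The gripper opens to 92 mm and grips with 3 to 60 N. Pads are 20 mm wide; open, the fingers measure 128 mm over their backs; the gripper's body (75 mm by 189 mm) begins 69 mm behind the grasp point.
Start: joints at [1.188, 0.353, 1.633, -0, 1.155, -0.002], TCP at [0.232, 0.58, 0.215] pointing down, gripper open.
Joint ranges: [-2.63, 2.63], [-0.92, 2.1], [0.06, 2.66], [-1.3, 4.44], [0, 2.69], [-3.02, 3.02]. Speed limits (rad/s): [2.22, 2.22, 2.79, 3.14, 3.14, 3.14].

### API

Orientations are given as [roll, pitch, yaw] about the fixed x, y, z axes, in that order (R = Rz(yaw) Ry(pitch) Rx(roll)).
In Python, from bench import r gives the robot as it stands. The module is installed in compiled form; this text tells all that it offers.
- The arm moves only by the tool play_rows, never from a script. Its argument "plan" is a list of rows, each an object of numbers: "x", "y", "z": the shift along the tool's x, y, z in mm; "ax", "ay", "az": the turn, a rotation vector about the tool's x, y, z in rad. In form: [{"x": .., "y": .., "z": .., "ax": .., "ay": .., "az": ..}, ...]. A call has 1 to 5 rows; each row is the pose to reach, as a shift and turn from the pose commanded when the call began, along the tool's axes at that moment; what a row does not reach only later rows make up. A row lasts 1/12 s, in which the tool goes at most 41.7 mm and 7.16 degrees, less where a joint would pass 70% of its speed; a pose out of reach is approached as far as the arm can. A call with a gripper value outside its range is refused whole. "gripper" is the opening, from 0 (shut) to 1 (fully open), set as the call begins (left out, the last holds). The fingers move at their own pace and stop on an object; "grip_force" is the grip in N (left out, the last holds). Time passes only in rows, so rows that repeat a pose let the fingers close. It gives the time, the measured TCP pose, the force and the opening at its end, in the units of the state.
- r.state(): the state, without advancing time (a new reading comes with each control period).
- r.snapshot(name): name is "scene" or "top" or "wrist"; returns (picture, depth): 400x640x3 uint8, red, green, blue; 400x640 float32, m along the optical axis (not along the pixel's ray), 0 where there is no reading.
- r.get_calibration(name): a dict with "mtx" (3x3 intrinsics, pixels), "dist_coeffs" ([k1, k2, p1, p2, k3] as OpenCV has them; the pictures are not rectified), "R" (3x3) and "t" (3): a world point X has camera coordinates R X + t; the wrist camera has in their place "T_tool_cam" (4x4, takes a point from camera to tool coordinates, whose origin is the TCP and whose axes are the flange's). Camera axes: x right, y down, z forward; pixel columns grow to the right and rows downward; lengths in m; the calibration is good to about 2 mm. A picture is of the moment at which its call begins: read the wrist's pose just before it. get_calibration takes no time and is no camera call.
- r.finish_job(): hands the job in, once; it reports no verdict.
Trained networks look in the newest picture that a camera, given by its name, has taken for a name from the list of things; names that differ only in an ending like _2 or _b are one class to them, and where a whole thing is asked for, a point or a joint stands for the part that bears it (a point fixed in the world has none). Each returns a list of dicts, best first, with "p" (0 to 1); they miss things now and then, are a little off and sometimes report something else, mostly with a low value. They report only what shows in the picture. A call takes as long as a camera call. They do not tell look-alikes from the thing itself.
- r.recognise(camera, target): "at" ([x, y, z] in m, in world coordinates, good to about 4 mm: the middle of the surface that is visible of it).
- r.cut_out(camera, target): "region" (400x640 bool, what is visible of it).
The state is a dict: "clock": time; "joint_pos": joint angles; "qd": joint speeds; "joint_efforts": joint torques, N m; "tool_pos": TCP position; "ee_rot": TCP orientation; "contact_force": force on the tool from outside, world axes, zero at the start; "torque": the same for the moment, N m; "finger_gap": opening from 0.0 (shut) to 1.0 (fully open).
Only numpy, scipy, OpenCV 4.12 (cv2) and the standard library are available. Lean on these libraries where they do the work, as an engineer would, in place of code of your own. Each camera call takes 0.05 s, during which the arm holds its last target.

### The job

Draw the hand roller out of its dock by the black post on its tail, stand it in the middle of the green mat and let go, then take it again by the orange grip over the drum. Roll the raised yellow title strip down flat with firm, steady pressure, roller centred and square on the strip, starting at the stuck end beside the blue mark and going right to the free end, with nothing but the roller touching the strip. Stand the roller back in the middle of the green mat and let go, leaving the other things where they are.

Things in the scene. Friction and masses are not known exactly. Their poses are not given: they have to be found in the camera images.
- roller: Loose hand roller, about 0.3 kg. Origin mid-length on the drum's underside; x forward (rolling direction), y along the axle, z up. Aluminium yoke 86 wide (y), from x -50 to +18, top 57 above the underside. Stands on the drum and two feet (x -45, y +-40.5) whose undersides are 3 higher than the drum's, so it leans back about 4 degrees when standing. Centre of mass about 20 behind the axle.
- drum: The roller's black rubber drum, radius 22, 70 long along the roller's y, turning freely in the yoke. Origin at the middle of its axle, 22 above the roller's underside; its axes turn with it.
- roller_axle (a point): Middle of the drum's axle, 22 above the roller's underside; axes are the roller's.
- roller_grip (a point): Point in the orange upright grip that stands straight above the drum: a block 30 (roller's x) by 26 (roller's y), from 57 to 102 above the underside. The point is on its centre line, 86 above the underside. The strip is to be rolled with the fingers on this block.
- roller_post (a point): Point in the black square post at the rear end of the tail: 16 by 16, from 57 to 98 above the underside, 90 behind the axle (roller's x = -90). The point is on its centre line, 82 above the underside. The tail is a flat bar 18 wide.
- roller_foot (a point): Point at the height of the drum's underside, midway between drum and feet (22 behind the axle): the middle of the roller's stance.
- dock: Fixed grey dock; the roller starts in it, tail out of the open -x side. Origin on the table, x into the dock. Floor 4 thick, x -95 to 55; cheeks (inner faces y +-60) and clear roof from x -20 to 60, roof underside 122, top 127 high. Axle and grip start near x = 20, 16 below the roof: only the tail post can be reached. Draw the roller 75 or more along -x, lifted at most 8, before raising it.
- mat: Fixed green plastic mat, 190 (x) by 170 (y) by 3 thick, lying on the table; origin at the middle of its underside.
- bed: Fixed base of the pressing bed, 270 (x) by 120 (y); origin on the table under its middle. Its top plate (the white platen, 260 by 110, top face 42 above the table, 3 below the strip's face) is sprung and can sink.
- platen (a joint): How far the sprung platen with the strip has sunk, in m: 0 at rest, 0.014 at the stop. It starts to move at about 0.6 N and then takes 1.2 N per mm, so pressing 8 mm down is about 10 N.
- strip (a joint): Angle of the title strip from the platen, rad: 0 flat; it starts at 0.03 to 0.06 with the free end up, and stays where it is pressed (stiff, 0.8 N m: 4 N at the free end).
- strip_start (a point): Middle of the stuck end of the yellow strip, on its top face, beside the blue mark on the platen; 45 above the table at rest. x points along the strip to the free end, y across. The rigid strip is 200 long, 50 wide, 3 thick, and turns about this end.
- strip_end (a point): Middle of the free end of the strip, on its top face, 200 from the stuck end.
- tub: Bystander: round clear tub of discs, diameter 128, 80 tall; origin under its centre.
- discs: Bystander: short stack of white discs, diameter 120, 12 tall; origin under its centre.
- cup: Bystander: blue cup of pens, diameter 72, about 130 tall with the pens; origin under its centre.
Things that resemble listed ones, but are neither listed nor needed, are in the scene too. Leave any purple look-alike of the roller alone.

How it is judged:
On the way, in this order (a step that is already met when the one before it is completed fails the run):
1. the roller stands in the middle of the mat, let go (horizontal distance between roller_foot and mat below 0.05 m and height (world z) of roller_foot below 0.02 m and angle between roller's own z axis and vertical below 0.15 rad and contact force between the fingers and roller below 0.1 N and linear speed of roller below 0.02 m/s), for 0.2 s.
2. held by its orange grip, the drum presses on the stuck end of the strip (contact force between drum and strip above 4 N and x of roller_axle in the frame of strip_start between -0.012 and 0.028 m and y of roller_axle in the frame of strip_start between -0.014 and 0.014 m and angle between the x axis of roller and the x axis of strip_start, either way round below 0.2 rad and distance between the grasp point and roller_grip below 0.04 m), for 0.05 s.
3. it presses a quarter of the way along (contact force between drum and strip above 4 N and x of roller_axle in the frame of strip_start between 0.038 and 0.066 m and y of roller_axle in the frame of strip_start between -0.014 and 0.014 m and angle between the x axis of roller and the x axis of strip_start, either way round below 0.2 rad and distance between the grasp point and roller_grip below 0.04 m), for 0.05 s.
4. it presses halfway (contact force between drum and strip above 4 N and x of roller_axle in the frame of strip_start between 0.082 and 0.118 m and y of roller_axle in the frame of strip_start between -0.014 and 0.014 m and angle between the x axis of roller and the x axis of strip_start, either way round below 0.2 rad and distance between the grasp point and roller_grip below 0.04 m), for 0.05 s.
5. it presses three quarters along (contact force between drum and strip above 4 N and x of roller_axle in the frame of strip_start between 0.134 and 0.162 m and y of roller_axle in the frame of strip_start between -0.014 and 0.014 m and angle between the x axis of roller and the x axis of strip_start, either way round below 0.2 rad and distance between the grasp point and roller_grip below 0.04 m), for 0.05 s.
6. it presses at the free end (contact force between drum and strip above 4 N and x of roller_axle in the frame of strip_start between 0.172 and 0.215 m and y of roller_axle in the frame of strip_start between -0.014 and 0.014 m and angle between the x axis of roller and the x axis of strip_start, either way round below 0.2 rad and distance between the grasp point and roller_grip below 0.04 m), for 0.05 s.
At the end, for the whole second after the job is handed in: The strip is flat (within 0.012 rad, 2.4 mm at its free end), rolled from stuck end to free end with over 4 N, and the roller stands upright (within 0.15 rad), at rest and released, the middle of its stance within 50 mm of the middle of the mat (all of step 1 and value of joint strip below 0.012 rad); the robot touches nothing.
It fails at once if the tub is moved by more than 30 mm (distance of tub from where it was at the start of the episode above 0.03 m).
It fails at once if the disc stack is moved by more than 30 mm (distance of discs from where it was at the start of the episode above 0.03 m).
It fails at once if the cup is moved by more than 30 mm (distance of cup from where it was at the start of the episode above 0.03 m).
It fails at once if the fingers or arm touch the strip with more than 1.5 N (contact force between any of the fingers, the arm and strip above 1.5 N).
It fails at once if the roller tips over (angle between roller's own z axis and vertical above 0.8 rad).
It also fails if it takes over 72 s, if anything falls off the work surface, if the arm or the gripper's body presses on something with over 40 N, if the wrist force passes 120 N, or if a joint passes its speed limit or range.

## Working session

There is one attempt and no reset: what is moved stays moved. The work goes in short steps, Python scripts to look and compute and a tool call to move; the robot and the scene stay as the last step left them, time stands still between calls to the robot, and variables do not carry over. Pictures are saved under pics/ and viewed, and the job is handed in when it is done.

Besides the shell and the picture viewer there is one more tool, called after ">>>" as name(argument=value, ...) on one line, values as JSON. play_rows: Moves the arm, as the interface text tells. Its arguments: {"type":"object","properties":{"plan":{"type":"array"},"gripper":{"type":"number"},"grip_force":{"type":"number"}},"required":["plan"]}

```bash
mkdir -p pics; ls
python3 - <<'E'
from bench import r
import cv2,numpy as np
print(r.state())
for n in ("scene","top"):
    im,d=r.snapshot(n); cv2.imwrite(f"pics/{n}0.png",im[:,:,::-1]); np.savez(f"{n}0.npz",im=im,d=d)
    c=r.get_calibration(n); print(n,{k:np.round(v,3).tolist() for k,v in c.items()})
print(r.get_calibration("wrist"))
E
```

```text
pics
{'clock': 0.0, 'joint_pos': array([ 1.18760283e+00,  3.53620339e-01,  1.63411783e+00, -3.43436347e-05,
        1.15518918e+00, -2.40448870e-03]), 'qd': array([-8.07082332e-04, -1.32052322e-03, -4.21610573e-06,  5.91773680e-05,
       -2.28511565e-05, -1.16989233e-03]), 'joint_efforts': array([-1.42626301e-03, -5.93860710e+01, -3.34199417e+01,  6.97459280e-02,
        2.34777457e-02, -1.20027926e-04]), 'tool_pos': array([0.23211556, 0.57977881, 0.21388804]), 'ee_rot': array([-3.14025789e+00,  2.81921358e-05,  2.76081756e+00]), 'contact_force': array([ 0.25048635, -0.04239458, -0.18868451]), 'torque': array([-0.03068641, -0.0197957 ,  0.05388811]), 'finger_gap': 0.997009456750988}
scene {'mtx': [[399.189, 0.0, 317.026], [0.0, 399.189, 203.1], [0.0, 0.0, 1.0]], 'dist_coeffs': [-0.1, 0.0, 0.0, 0.0, 0.0], 'R': [[0.651, 0.759, 0.009], [0.51, -0.428, -0.746], [-0.563, 0.49, -0.666]], 't': [-0.383, -0.242, 1.803]}
top {'mtx': [[393.773, 0.0, 315.328], [0.0, 393.773, 188.53], [0.0, 0.0, 1.0]], 'dist_coeffs': [-0.009, 0.0, 0.0, 0.0, 0.0], 'R': [[-0.024, -0.999, -0.023], [-0.993, 0.026, -0.112], [0.112, 0.02, -0.993]], 't': [0.029, 0.599, 1.236]}
{'mtx': array([[348.84934784,   0.        , 317.218932  ],
       [  0.        , 348.84934784, 197.00815033],
       [  0.        ,   0.        ,   1.        ]]), 'dist_coeffs': array([-0.00393953,  0.        ,  0.        ,  0.        ,  0.        ]), 'T_tool_cam': array([[-1.56452709e-03, -9.57341307e-01, -2.88955316e-01,
         8.15705993e-02],
       [ 9.99998461e-01, -1.72735656e-03,  3.08508263e-04,
         1.33870270e-04],
       [-7.94476564e-04, -2.88954389e-01,  9.57342535e-01,
        -1.70125476e-01],
       [ 0.00000000e+00,  0.00000000e+00,  0.00000000e+00,
         1.00000000e+00]])}
```

View pics/scene0.png

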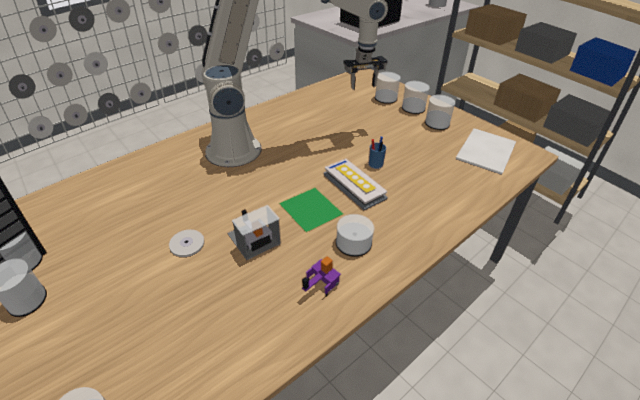

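View pics/top0.png

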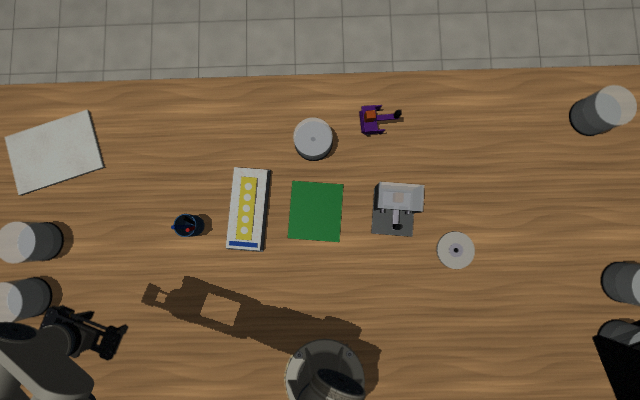

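Candidates for the roller are the grey-docked one with an orange grip and black post (top ~(398,222), scene ~(245,215)) and the purple look-alike (top (375,118), scene (322,275)). I choose the docked one. Next I'll measure.

```bash
cat > h.py <<'E'
from bench import r
import numpy as np, cv2
from scipy.spatial.transform import Rotation as Ro
def Rt(n,st=None):
    c=r.get_calibration(n)
    if 'R' in c: return c['mtx'],c['dist_coeffs'],np.array(c['R']),np.array(c['t'])
    T=np.eye(4);T[:3,:3]=Ro.from_euler('xyz',st['ee_rot']).as_matrix();T[:3,3]=st['tool_pos']
    W=np.linalg.inv(T@c['T_tool_cam']); return c['mtx'],c['dist_coeffs'],W[:3,:3],W[:3,3]
def cloud(n,d,px,st=None):
    """px Nx2 (col,row) -> world"""
    K,D,R,t=Rt(n,st); px=np.asarray(px,float).reshape(-1,2)
    z=d[px[:,1].astype(int),px[:,0].astype(int)]
    u=cv2.undistortPoints(px.reshape(-1,1,2),np.array(K),np.array(D)).reshape(-1,2)
    C=np.c_[u*z[:,None],z]; return (C-t)@R
def plane(n,px,h,st=None):
    K,D,R,t=Rt(n,st); u=cv2.undistortPoints(np.asarray(px,float).reshape(-1,1,2),np.array(K),np.array(D)).reshape(-1,2)
    dr=np.c_[u,np.ones(len(u))]@R; o=-R.T@t
    return o+dr*((h-o[2])/dr[:,2])[:,None]
def proj(n,X,st=None):
    K,D,R,t=Rt(n,st); return cv2.projectPoints(np.asarray(X,float).reshape(-1,1,3),cv2.Rodrigues(R)[0],t,np.array(K),np.array(D))[0].reshape(-1,2)
def tri(p1,n1,p2,n2):
    pass
def snap(n,name=None):
    st=r.state(); im,d=r.snapshot(n)
    if name: cv2.imwrite(f"pics/{name}.png",im[:,:,::-1])
    return st,im,d
E
python3 - <<'E'
from h import *
for n in ("top","scene"):
    st,im,d=snap(n)
    for t in ["roller","roller_grip","roller_post","dock","mat","bed","strip","tub","discs","cup"]:
        L=r.recognise(n,t)
        print(n,t,[(np.round(x['at'],3).tolist(),round(x['p'],2)) for x in L[:3]])
    z=np.load(f"{n}0.npz"); 
    im=z['im'].copy()
    if n=="top":
        c=im[150:270,200:480]; cv2.imwrite("pics/topcrop.png",cv2.resize(c,None,fx=2.8,fy=2.8,interpolation=2)[:,:,::-1])
    else:
        c=im[150:300,200:400]; cv2.imwrite("pics/scenecrop.png",cv2.resize(c,None,fx=4,fy=4,interpolation=2)[:,:,::-1])
E
```

```text
top roller [([0.817, -0.168, 0.053], 0.61), ([0.496, -0.226, 0.058], 0.56), ([0.748, 0.017, 0.08], 0.17)]
top roller_grip [([0.82, -0.177, 0.053], 0.56), ([0.5, -0.231, 0.06], 0.52)]
top roller_post [([0.819, -0.17, 0.055], 0.69), ([0.495, -0.23, 0.06], 0.47)]
top dock [([0.534, -0.23, 0.128], 0.96)]
top mat []
top bed [([0.535, 0.23, 0.043], 0.61)]
top strip [([0.538, 0.24, 0.051], 0.9)]
top tub [([0.745, 0.017, 0.08], 0.89), ([0.539, 0.235, 0.052], 0.43)]
top discs [([0.39, -0.427, 0.015], 0.89)]
top cup [([0.489, 0.414, 0.068], 0.8)]
scene roller [([0.573, -0.243, 0.057], 0.94), ([0.832, -0.179, 0.052], 0.7)]
scene roller_grip [([0.581, -0.249, 0.058], 0.65), ([0.828, -0.184, 0.059], 0.63)]
scene roller_post [([0.574, -0.244, 0.062], 0.59), ([0.833, -0.181, 0.055], 0.58)]
scene dock [([0.568, -0.252, 0.121], 0.88), ([0.572, 0.219, 0.04], 0.61), ([0.584, -0.244, 0.037], 0.39)]
scene mat [([0.536, 0.014, 0.006], 0.67)]
scene bed [([0.571, 0.214, 0.038], 0.71)]
scene strip [([0.551, 0.23, 0.049], 0.94), ([0.575, -0.245, 0.056], 0.67)]
scene tub [([0.781, -0.004, 0.083], 0.55)]
scene discs [([0.402, -0.43, 0.012], 0.63)]
scene cup [([0.503, 0.402, 0.066], 0.77)]
```

View pics/topcrop.png

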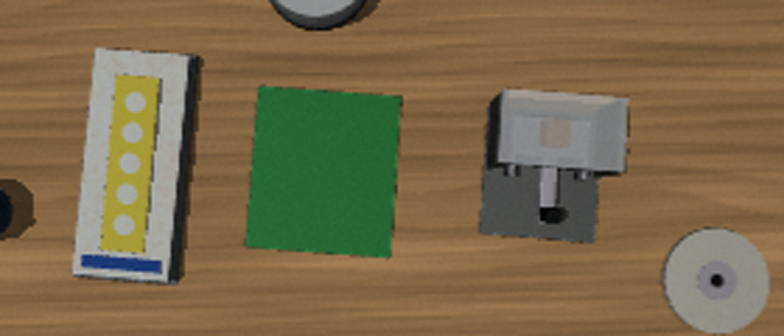

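View pics/scenecrop.png

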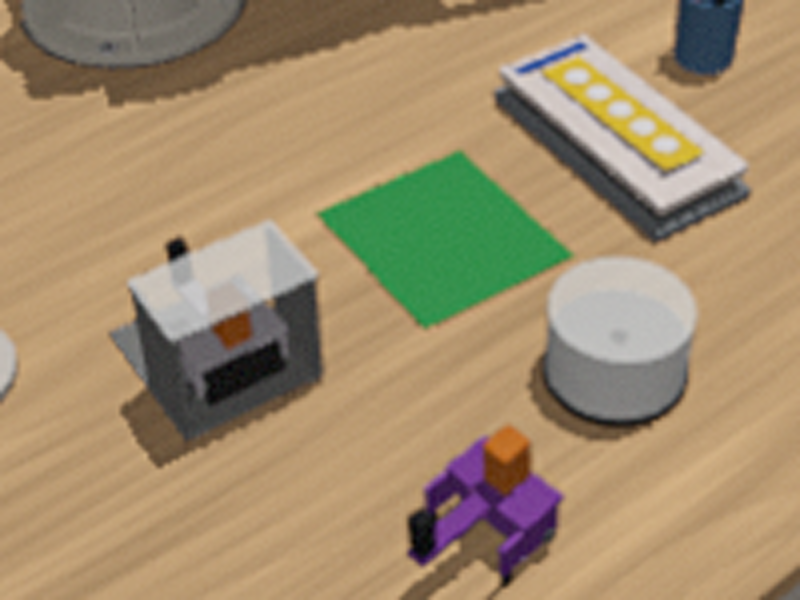

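Run:
```python
from h import *
z=np.load("top0.npz"); im,d=z['im'],z['d']
S=lambda c,rr:(200+c/2.8,150+rr/2.8)
print("post top",plane("top",[S(553,213)],.096), "grip thru roof", plane("top",[S(556,131)],.105))
hsv=cv2.cvtColor(im,cv2.COLOR_RGB2HSV)
g=(hsv[...,0]>50)&(hsv[...,0]<75)&(hsv[...,1]>120)&(hsv[...,2]>60)
ys,xs=np.nonzero(g); P=plane("top",np.c_[xs,ys],.003); 
rc=cv2.minAreaRect((P[:,:2]*1000).astype(np.float32)); print("mat",rc, P.mean(0))
y=(hsv[...,0]>20)&(hsv[...,0]<35)&(hsv[...,1]>130)&(hsv[...,2]>100); y[:, :220]=0;y[:,280:]=0
y=cv2.morphologyEx(y.astype(np.uint8),cv2.MORPH_CLOSE,np.ones((9,9)))
ys,xs=np.nonzero(y);P=plane("top",np.c_[xs,ys],.047)
print("strip",cv2.minAreaRect((P[:,:2]*1000).astype(np.float32)),len(xs))
# dock roof corners from crop, roof z .127 
print("roof",plane("top",[S(503,91),S(629,98),S(626,173),S(498,166)],.127)[:,:2].round(3))
print("floor",plane("top",[S(479,233),S(593,242)],.004)[:,:2].round(3))
print("bed",plane("top",[S(98,50),S(198,57),S(178,281),S(75,274)],.042)[:,:2].round(3))
print("blue",plane("top",[S(82,262),S(161,266)],.042)[:,:2].round(3))
print(r.state()['clock'])
```

```text
post top [[ 0.47210168 -0.23314209  0.096     ]] grip thru roof [[ 0.56001215 -0.23882214  0.105     ]]
mat ((530.230224609375, 16.384910583496094), (168.59222412109375, 188.9708709716797), 84.28754425048828) [0.5295213  0.01663486 0.003     ]
strip ((542.4572143554688, 235.9271240234375), (49.4949836730957, 199.36758422851562), 84.43049621582031) 959
roof [[ 0.602 -0.18 ]
 [ 0.591 -0.314]
 [ 0.512 -0.306]
 [ 0.523 -0.172]]
floor [[ 0.452 -0.163]
 [ 0.439 -0.295]]
bed [[0.673 0.272]
 [0.662 0.156]
 [0.407 0.182]
 [0.417 0.299]]
blue [[0.43  0.291]
 [0.424 0.201]]
1.2
```

```bash
cat >> h.py <<'E'
def pose(st): return Ro.from_euler('xyz',st['ee_rot']),np.array(st['tool_pos'])
def go(target,yaw,lean=0.0,st=None,T0=None):
    """lean: roller-style pitch about tool x. prints rows shift/turn in tool axes"""
    st=st or r.state(); R0,p0=pose(st) if T0 is None else T0
    R1=Ro.from_euler('xyz',[np.pi,0,yaw])*Ro.from_rotvec([lean,0,0])
    s=R0.inv().apply(np.array(target)-p0)*1000; w=(R0.inv()*R1).as_rotvec()
    print("shift",s.round(1),"turn",w.round(4),"dist",np.linalg.norm(s).round(1),"deg",np.degrees(np.linalg.norm(w)).round(1)); return s,w
E
python3 - <<'E'
from h import *
go((.50,.28,.28),1.47)
E
```

```text
shift [-360.1 -179.2  -65.4] turn [-0.0000e+00 -1.0000e-04  1.2907e+00] dist 407.5 deg 74.0
```

>>> play_rows(plan=[{"x": -360,"y": -179,"z": -65,"az": 1.29},{"x": -360,"y": -179,"z": -65,"az": 1.29},{"x": -360,"y": -179,"z": -65,"az": 1.29},{"x": -360,"y": -179,"z": -65,"az": 1.29},{"x": -360,"y": -179,"z": -65,"az": 1.29}])

```text
schema error: expected keys x, y, z, ax, ay, az
```

Run:
```python
from h import *
go((.50,.28,.28),1.47)
```

```text
shift [-360.1 -179.2  -65.4] turn [-0.0000e+00 -1.0000e-04  1.2907e+00] dist 407.5 deg 74.0
```

>>> play_rows(plan=[{"x": -360,"y": -179,"z": -65,"ax": 0,"ay": 0,"az": 1.29},{"x": -360,"y": -179,"z": -65,"ax": 0,"ay": 0,"az": 1.29},{"x": -360,"y": -179,"z": -65,"ax": 0,"ay": 0,"az": 1.29},{"x": -360,"y": -179,"z": -65,"ax": 0,"ay": 0,"az": 1.29},{"x": -360,"y": -179,"z": -65,"ax": 0,"ay": 0,"az": 1.29}])

```text
clock: 1.62
tool_pos: [0.3701, 0.4253, 0.2482]
ee_rot: [3.141, -0.0, 2.13]
contact_force: [0.4, 0.9, 0.2]
finger_gap: 0.998
```

Run:
```python
from h import *
go((.50,.28,.28),1.47)
```

```text
shift [-192.1   33.   -31.8] turn [ 2.000e-04 -1.000e-04  6.602e-01] dist 197.5 deg 37.8
```

>>> play_rows(plan=[{"x": -192,"y": 33,"z": -32,"ax": 0,"ay": 0,"az": 0.66},{"x": -192,"y": 33,"z": -32,"ax": 0,"ay": 0,"az": 0.66},{"x": -192,"y": 33,"z": -32,"ax": 0,"ay": 0,"az": 0.66},{"x": -192,"y": 33,"z": -32,"ax": 0,"ay": 0,"az": 0.66},{"x": -192,"y": 33,"z": -32,"ax": 0,"ay": 0,"az": 0.66}])

```text
clock: 2.03
tool_pos: [0.5018, 0.2798, 0.2807]
ee_rot: [3.14, -0.0, 1.504]
contact_force: [0.6, 0.5, 0.1]
finger_gap: 0.999
```

Run:
```python
from h import *
st,im,d=snap("wrist","w1"); np.savez("w1.npz",im=im,d=d,pos=st['tool_pos'],rot=st['ee_rot'])
go((.45,-.17,.27),1.47)
```

```text
shift [-450.1  -20.    11.9] turn [0.0041 0.0009 0.0231] dist 450.7 deg 1.3
```

View pics/w1.png

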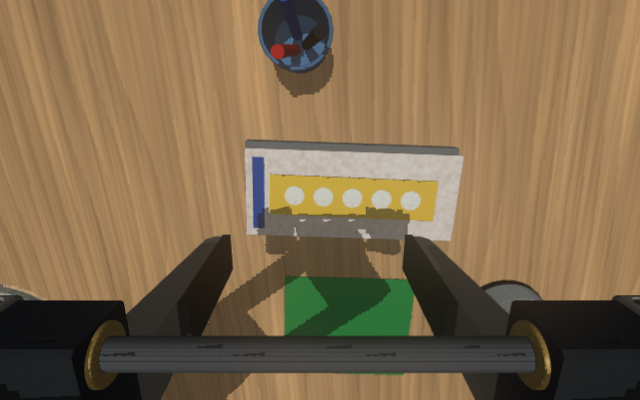

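The wrist view shows the strip at x 268–438, y 175–221, with the blue mark at (258,190) on its left (robot) end. I'll now go over the dock.

>>> play_rows(plan=[{"x": -450,"y": -20,"z": 12,"ax": 0,"ay": 0,"az": 0.023},{"x": -450,"y": -20,"z": 12,"ax": 0,"ay": 0,"az": 0.023},{"x": -450,"y": -20,"z": 12,"ax": 0,"ay": 0,"az": 0.023},{"x": -450,"y": -20,"z": 12,"ax": 0,"ay": 0,"az": 0.023},{"x": -450,"y": -20,"z": 12,"ax": 0,"ay": 0,"az": 0.023}], gripper=0.45)

```text
clock: 2.5
tool_pos: [0.4775, 0.0737, 0.2743]
ee_rot: [3.141, -0.0, 1.489]
contact_force: [0.9, 0.0, 0.5]
finger_gap: 0.661
```

>>> play_rows(plan=[{"x": -242,"y": -12,"z": 7,"ax": 0,"ay": 0,"az": 0},{"x": -242,"y": -12,"z": 7,"ax": 0,"ay": 0,"az": 0},{"x": -242,"y": -12,"z": 7,"ax": 0,"ay": 0,"az": 0},{"x": -242,"y": -12,"z": 7,"ax": 0,"ay": 0,"az": 0},{"x": -242,"y": -12,"z": 7,"ax": 0,"ay": 0,"az": 0}])

```text
clock: 2.92
tool_pos: [0.45, -0.1329, 0.2685]
ee_rot: [3.141, 0.0, 1.489]
contact_force: [1.1, 0.6, 0.1]
finger_gap: 0.453
```

>>> play_rows(plan=[{"x": -34,"y": 0,"z": 0,"ax": 0,"ay": 0,"az": 0},{"x": -34,"y": 0,"z": 0,"ax": 0,"ay": 0,"az": 0},{"x": -34,"y": 0,"z": 0,"ax": 0,"ay": 0,"az": 0}])

```text
clock: 3.17
tool_pos: [0.4475, -0.1664, 0.2682]
ee_rot: [3.142, -0.0, 1.485]
contact_force: [-0.4, 1.2, 0.2]
finger_gap: 0.451
```

Run:
```python
from h import *
st,im,d=snap("wrist","w2"); np.savez("w2.npz",im=im,d=d,pos=st['tool_pos'],rot=st['ee_rot'])
print(st['tool_pos'],st['ee_rot'],st['qd'].round(3))
```

```text
[ 0.44752167 -0.16643277  0.26822152] [ 3.14158660e+00 -1.54999789e-04  1.48471441e+00] [ 0.054 -0.008  0.012  0.01   0.005  0.02 ]
```

View pics/w2.png

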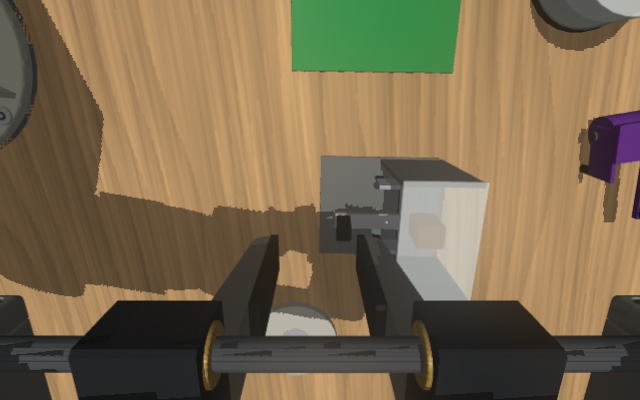

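Run:
```python
from h import *
z=np.load("w2.npz"); im,d=z['im'],z['d']; st=dict(tool_pos=z['pos'],ee_rot=z['rot'])
c=im[140:270,300:500]; cv2.imwrite("pics/w2c.png",cv2.resize(c,None,fx=4,fy=4,interpolation=2)[:,:,::-1])
```

```text
(no output)
```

View pics/w2c.png

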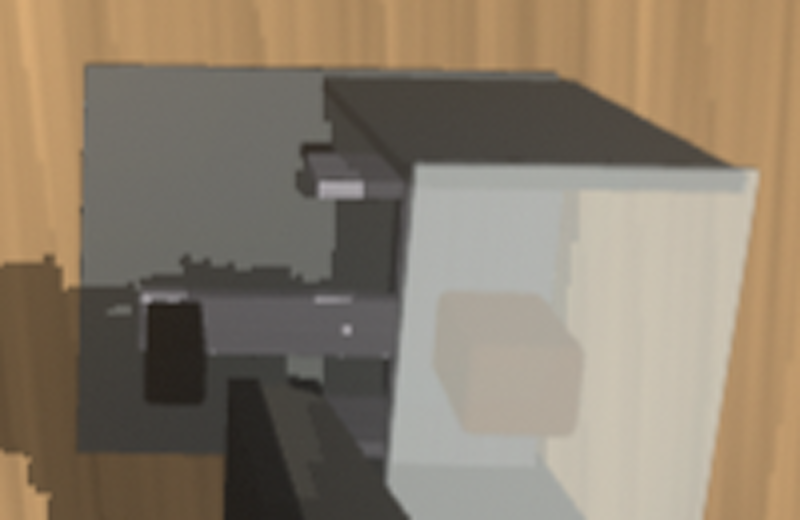

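Run:
```python
from h import *
z=np.load("w2.npz"); im,d=z['im'],z['d']; st=dict(tool_pos=z['pos'],ee_rot=z['rot'])
# post cloud
us,vs=np.meshgrid(np.arange(332,356),np.arange(210,246)); px=np.c_[us.ravel(),vs.ravel()]
P=cloud("wrist",d,px,st); dark=im[px[:,1],px[:,0]].max(1)<60
m=P[:,2]>.07
print("post n",m.sum()); Q=P[m]; print(Q.min(0),Q.max(0),np.median(Q,0))
t=Q[Q[:,2]>Q[:,2].max()-.006]; print("top",len(t),t.min(0),t.max(0),t.mean(0))
S=lambda c,rr:(300+c/4,140+rr/4)
print("top corners",plane("wrist",[S(149,345),S(206,345),S(205,404),S(144,403)],.095,st).round(4))
print("grip top corners",plane("wrist",[S(470,348),S(583,350),S(576,436),S(462,432)],.106,st).round(4))
print("floor edge",plane("wrist",[S(86,66),S(79,450),S(322,72)],.004,st).round(4))
print("roof edge",plane("wrist",[S(414,165),S(757,170),S(388,488)],.127,st).round(4))
print("tail z", cloud("wrist",d,[S(250,325),S(350,330)],st).round(4))
print("tail edges",plane("wrist",[S(200,355),S(380,355)],.056,st).round(4))
```

```text
post n 333
[ 0.45479555 -0.2395897   0.07002072] [ 0.47971104 -0.0849345   0.43835952] [ 0.47059357 -0.22647391  0.09564964]
top 7 [ 0.45479555 -0.0849345   0.43835952] [ 0.45479555 -0.0849345   0.43835952] [ 0.45479555 -0.0849345   0.43835952]
top corners [[ 0.4642 -0.2217  0.095 ]
 [ 0.4792 -0.223   0.095 ]
 [ 0.4779 -0.2398  0.095 ]
 [ 0.4617 -0.2381  0.095 ]]
grip top corners [[ 0.5455 -0.2253  0.106 ]
 [ 0.5743 -0.2284  0.106 ]
 [ 0.573  -0.2524  0.106 ]
 [ 0.5434 -0.2486  0.106 ]]
floor edge [[ 0.4537 -0.1625  0.004 ]
 [ 0.4402 -0.2941  0.004 ]
 [ 0.5275 -0.1709  0.004 ]]
roof edge [[ 0.5272 -0.17    0.127 ]
 [ 0.606  -0.1782  0.127 ]
 [ 0.5194 -0.2518  0.127 ]]
tail z [[ 0.495  -0.2331  0.0572]
 [ 0.5236 -0.2363  0.0595]]
tail edges [[ 0.48   -0.2416  0.056 ]
 [ 0.5328 -0.2463  0.056 ]]
```

The close crop shows the black post at crop (175,352) on a grey tail, with the orange grip at (510,390) behind the clear roof, so it is the docked roller. The post centre is about (0.471, -0.231).

Run:
```python
from h import *
s,w=go((.473,-.231,.14),1.473,-0.066)
R0,p0=pose(r.state())
print((R0*Ro.from_rotvec(w)).as_matrix()[:,2])
```

```text
shift [-63.4  30.8 128.1] turn [-0.0662 -0.001   0.0132] dist 146.3 deg 3.9
[ 0.06563696 -0.0064396  -0.99782279]
```

>>> play_rows(plan=[{"x": -63.4,"y": 30.8,"z": 40,"ax": -0.066,"ay": 0,"az": 0.013},{"x": -63.4,"y": 30.8,"z": 80,"ax": -0.066,"ay": 0,"az": 0.013},{"x": -63.4,"y": 30.8,"z": 128,"ax": -0.066,"ay": 0,"az": 0.013},{"x": -63.4,"y": 30.8,"z": 128,"ax": -0.066,"ay": 0,"az": 0.013},{"x": -63.4,"y": 30.8,"z": 128,"ax": -0.066,"ay": 0,"az": 0.013}], gripper=0.38)

```text
clock: 3.63
tool_pos: [0.4705, -0.2283, 0.1349]
ee_rot: [3.084, -0.004, 1.476]
contact_force: [-1.2, 1.4, -0.3]
finger_gap: 0.377
```

Run:
```python
from h import *
go((.473,-.231,.062),1.473,-0.066)
st,im,d=snap("wrist","w3"); np.savez("w3.npz",im=im,d=d,pos=st['tool_pos'],rot=st['ee_rot'])
```

```text
shift [-2.7 -1.4 72.9] turn [-0.0083 -0.0041  0.0029] dist 73.0 deg 0.6
```

View pics/w3.png

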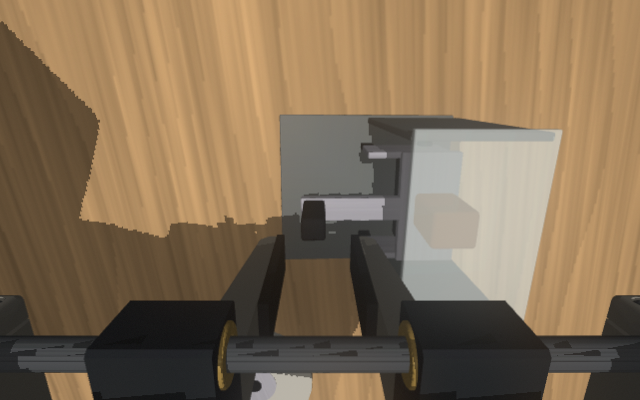

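>>> play_rows(plan=[{"x": 0,"y": 0,"z": 30,"ax": 0,"ay": 0,"az": 0},{"x": 0,"y": 0,"z": 60,"ax": 0,"ay": 0,"az": 0},{"x": 0,"y": 0,"z": 75,"ax": 0,"ay": 0,"az": 0},{"x": 0,"y": 0,"z": 75,"ax": 0,"ay": 0,"az": 0},{"x": 0,"y": 0,"z": 75,"ax": 0,"ay": 0,"az": 0}])

```text
clock: 4.1
tool_pos: [0.48, -0.2308, 0.0673]
ee_rot: [3.073, 0.0, 1.476]
contact_force: [1.8, 1.6, 0.7]
finger_gap: 0.378
```

Run:
```python
from h import *
go((.473,-.231,.062),1.473,-0.066)
st,im,d=snap("scene"); c=im[180:280,200:320]; cv2.imwrite("pics/s3c.png",cv2.resize(c,None,fx=5,fy=5,interpolation=2)[:,:,::-1])
```

```text
shift [-0.8 -7.3  4.8] turn [ 0.0025 -0.0001  0.003 ] dist 8.8 deg 0.2
```

View pics/s3c.png

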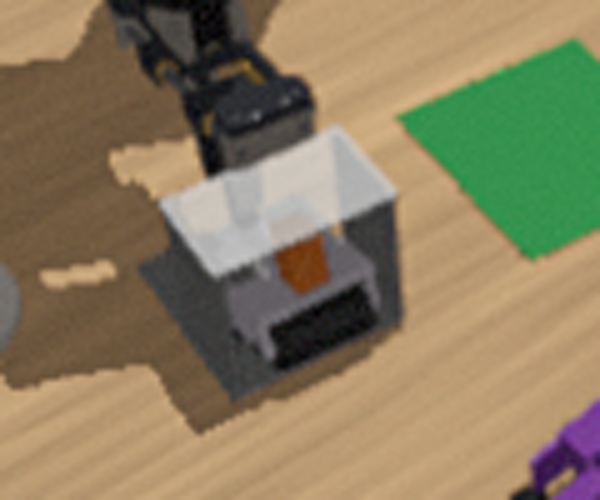

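>>> play_rows(plan=[{"x": -1,"y": -7,"z": 0,"ax": 0,"ay": 0,"az": 0},{"x": -1,"y": -7,"z": 4,"ax": 0,"ay": 0,"az": 0},{"x": -1,"y": -7,"z": 4,"ax": 0,"ay": 0,"az": 0},{"x": -1,"y": -7,"z": 4,"ax": 0,"ay": 0,"az": 0}])

```text
clock: 4.48
tool_pos: [0.4715, -0.2318, 0.0615]
ee_rot: [3.075, -0.0, 1.475]
contact_force: [0.3, -0.8, 0.7]
finger_gap: 0.381
```

>>> play_rows(plan=[{"x": 0,"y": 0,"z": 0,"ax": 0,"ay": 0,"az": 0},{"x": 0,"y": 0,"z": 0,"ax": 0,"ay": 0,"az": 0},{"x": 0,"y": 0,"z": 0,"ax": 0,"ay": 0,"az": 0},{"x": 0,"y": 0,"z": 0,"ax": 0,"ay": 0,"az": 0}], gripper=0.0, grip_force=50)

```text
clock: 4.82
tool_pos: [0.4727, -0.2322, 0.0619]
ee_rot: [3.073, 0.0, 1.474]
contact_force: [0.8, 1.2, 10.4]
finger_gap: 0.197
```

Run:
```python
from h import *
s=r.state();print(s['tool_pos'],s['ee_rot'],s['finger_gap'],s['contact_force'])
go(s['tool_pos']+np.array([-.1,.01,.005]),1.473,-0.066)
```

```text
[ 0.47270518 -0.23215998  0.06189504] [3.07308046e+00 1.80369933e-04 1.47447579e+00] 0.19682493089676495 [ 0.80148528  1.22594787 10.4070353 ]
shift [  0.3 -99.9 -11.9] turn [0.0025 0.0001 0.0015] dist 100.6 deg 0.2
```

>>> play_rows(plan=[{"x": 0,"y": 0,"z": -3,"ax": 0,"ay": 0,"az": 0},{"x": 0,"y": -10,"z": -4.5,"ax": 0,"ay": 0,"az": 0},{"x": 0,"y": -25,"z": -5.5,"ax": 0,"ay": 0,"az": 0},{"x": 0,"y": -45,"z": -7,"ax": 0,"ay": 0,"az": 0},{"x": 0,"y": -65,"z": -8.5,"ax": 0,"ay": 0,"az": 0}])

```text
clock: 5.23
tool_pos: [0.4072, -0.226, 0.0658]
ee_rot: [3.073, 0.001, 1.475]
contact_force: [4.5, 0.0, 2.2]
finger_gap: 0.186
```

>>> play_rows(plan=[{"x": 0,"y": -15,"z": -1,"ax": 0,"ay": 0,"az": 0},{"x": 0,"y": -30,"z": -2,"ax": 0,"ay": 0,"az": 0},{"x": 0,"y": -30,"z": -2,"ax": 0,"ay": 0,"az": 0},{"x": 0,"y": -30,"z": -2,"ax": 0,"ay": 0,"az": 0}])

```text
clock: 5.57
tool_pos: [0.3759, -0.2227, 0.0657]
ee_rot: [3.075, -0.0, 1.474]
contact_force: [0.0, 1.0, 6.6]
finger_gap: 0.177
```

Run:
```python
from h import *
s=r.state();print(s['tool_pos'],s['ee_rot'],s['finger_gap'],s['contact_force'],s['torque'])
st,im,d=snap("scene"); c=im[180:280,200:320]; a=cv2.resize(c,None,fx=5,fy=5,interpolation=2); cv2.imwrite("pics/s4c.png",a[:,:,::-1])
snap("wrist","w4")
```

```text
[ 0.37593372 -0.22270587  0.06573841] [ 3.07481266e+00 -1.01464048e-04  1.47387793e+00] 0.1774813542708381 [0.03132093 1.02517543 6.55895327] [ 0.05142816 -0.61869378  0.00907914]
```

View pics/s4c.png

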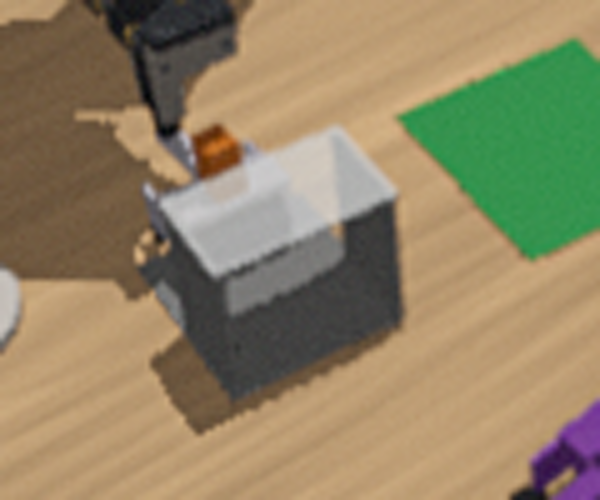

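View pics/w4.png

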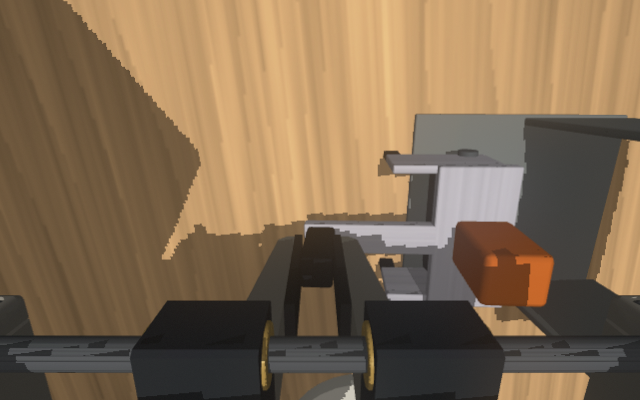

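>>> play_rows(plan=[{"x": 0,"y": 0,"z": -5,"ax": 0,"ay": 0,"az": 0},{"x": 0,"y": 0,"z": -12,"ax": 0,"ay": 0,"az": 0},{"x": 0,"y": 0,"z": -20,"ax": 0,"ay": 0,"az": 0},{"x": 0,"y": 0,"z": -25,"ax": 0,"ay": 0,"az": 0},{"x": 0,"y": 0,"z": -25,"ax": 0,"ay": 0,"az": 0}], gripper=0.0, grip_force=60)

```text
clock: 6.08
tool_pos: [0.3749, -0.2226, 0.0912]
ee_rot: [3.075, 0.0, 1.475]
contact_force: [0.8, -0.4, -3.2]
finger_gap: 0.167
```

Run:
```python
from h import *
s=r.state();print(s['tool_pos'],s['ee_rot'],s['finger_gap'],s['contact_force'],s['torque'])
st,im,d=snap("scene"); c=im[180:280,200:320]; a=cv2.resize(c,None,fx=5,fy=5,interpolation=2); cv2.imwrite("pics/s5c.png",a[:,:,::-1])
st,im,d=snap("wrist","w5"); np.savez("w5.npz",im=im,d=d,pos=st['tool_pos'],rot=st['ee_rot'])
```

```text
[ 0.3749334  -0.22255389  0.09120549] [3.07471032e+00 1.19698639e-04 1.47488212e+00] 0.1674680525432033 [ 0.78439528 -0.40863936 -3.16947269] [-0.07300866  0.39602136 -0.01922892]
```

View pics/s5c.png

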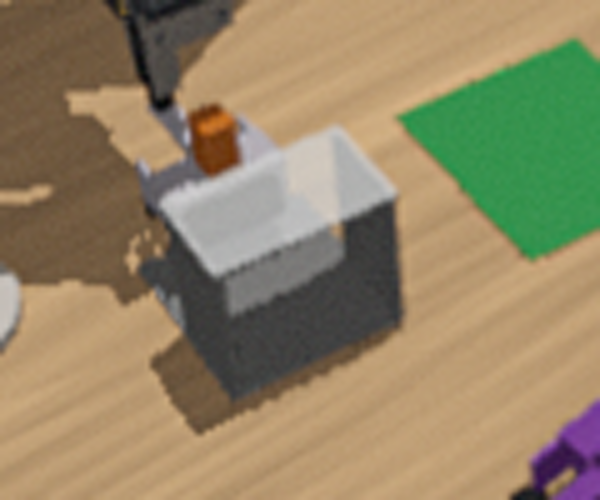

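View pics/w5.png

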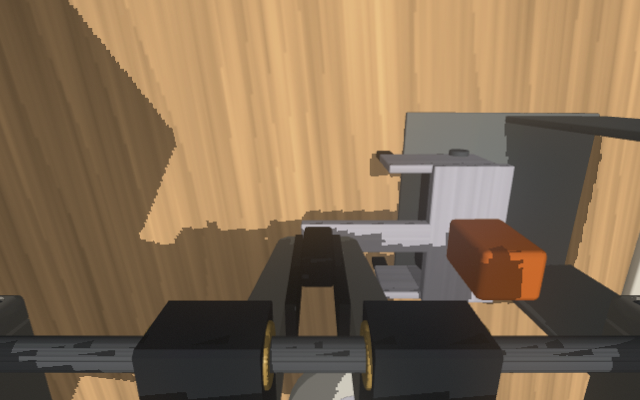

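```bash
cat >> h.py <<'E'
def fitplane(P):
    c=P.mean(0); n=np.linalg.svd(P-c)[2][2]; n*=np.sign(n[2]); return c,n
E
python3 - <<'E'
from h import *
z=np.load("w5.npz"); im,d=z['im'],z['d']; st=dict(tool_pos=z['pos'],ee_rot=z['rot'])
us,vs=np.meshgrid(np.arange(442,508),np.arange(172,215)); P=cloud("wrist",d,np.c_[us.ravel(),vs.ravel()],st)
print(fitplane(P), np.degrees(np.arctan2(fitplane(P)[1][0],fitplane(P)[1][2])))
us,vs=np.meshgrid(np.arange(490,535),np.arange(256,292)); P=cloud("wrist",d,np.c_[us.ravel(),vs.ravel()],st)
print("grip",fitplane(P)); print(P.min(0),P.max(0))
E
```

```text
(array([ 0.46606275, -0.2033908 ,  0.0799297 ]), array([-0.06122855, -0.88738626,  0.45694277])) -7.631950362978625
grip (array([ 0.46161518, -0.22830865,  0.12471459]), array([ 0.19382248, -0.62624826,  0.75514632]))
[ 0.3716274  -0.23925492  0.12186126] [ 0.47317003 -0.13994699  0.260477  ]
```

```bash
cat >> h.py <<'E'
def robplane(P,tol=.003,it=300):
    rng=np.random.default_rng(0); best=None
    for _ in range(it):
        a=P[rng.choice(len(P),3,False)]; n=np.cross(a[1]-a[0],a[2]-a[0]); l=np.linalg.norm(n)
        if l<1e-9: continue
        m=abs((P-a[0])@(n/l))<tol
        if best is None or m.sum()>best.sum(): best=m
    return fitplane(P[best])+(best.mean(),best)
E
python3 - <<'E'
from h import *
z=np.load("w5.npz"); im,d=z['im'],z['d']; st=dict(tool_pos=z['pos'],ee_rot=z['rot'])
def f(a,b,c,e):
    us,vs=np.meshgrid(np.arange(a,b),np.arange(c,e)); P=cloud("wrist",d,np.c_[us.ravel(),vs.ravel()],st)
    c,n,k,m=robplane(P); print(c.round(4),n.round(3),round(k,2),P[m].min(0).round(4),P[m].max(0).round(4))
f(436,508,168,215); f(484,538,252,294); f(350,425,222,250)
E
```

```text
[ 0.4645 -0.2022  0.0794] [-0.078 -0.001  0.997] 0.99 [ 0.4445 -0.2176  0.0763] [ 0.4852 -0.1872  0.0826]
[ 0.4612 -0.2281  0.1241] [-0.08   0.025  0.996] 1.0 [ 0.449  -0.2405  0.1201] [ 0.4747 -0.2169  0.1265]
[ 0.4179 -0.2247  0.0755] [-0.069  0.057  0.996] 0.94 [ 0.3953 -0.2359  0.0701] [ 0.4386 -0.2154  0.0791]
```

Run:
```python
from h import *
go((.375,-.2226,.14),1.473,-0.066)
go((.39,-.06,.14),1.473,-0.066)
```

```text
shift [ -0.2   3.6 -49.5] turn [ 0.0003 -0.0004  0.0018] dist 49.6 deg 0.1
shift [163.1   3.  -49.5] turn [ 0.0003 -0.0004  0.0018] dist 170.5 deg 0.1
```

>>> play_rows(plan=[{"x": 0,"y": 3,"z": -18,"ax": 0,"ay": 0,"az": 0},{"x": 10,"y": 3,"z": -38,"ax": 0,"ay": 0,"az": 0},{"x": 30,"y": 3,"z": -50,"ax": 0,"ay": 0,"az": 0},{"x": 60,"y": 3,"z": -50,"ax": 0,"ay": 0,"az": 0},{"x": 95,"y": 3,"z": -50,"ax": 0,"ay": 0,"az": 0}])

```text
clock: 6.6
tool_pos: [0.3839, -0.1277, 0.1409]
ee_rot: [3.074, 0.0, 1.473]
contact_force: [-0.2, -1.0, -3.4]
finger_gap: 0.167
```

>>> play_rows(plan=[{"x": 35,"y": 0,"z": 0,"ax": 0,"ay": 0,"az": 0},{"x": 68,"y": 0,"z": 0,"ax": 0,"ay": 0,"az": 0},{"x": 68,"y": 0,"z": 0,"ax": 0,"ay": 0,"az": 0}])

```text
clock: 6.85
tool_pos: [0.3896, -0.0558, 0.1399]
ee_rot: [3.077, -0.002, 1.478]
contact_force: [0.4, 0.4, -2.8]
finger_gap: 0.172
```

Run:
```python
from h import *
s=r.state();print(s['tool_pos'],s['ee_rot'],s['finger_gap'],s['contact_force'],s['torque'])
st,im,d=snap("wrist","w6"); np.savez("w6.npz",im=im,d=d,pos=st['tool_pos'],rot=st['ee_rot'])
go((.46,.0235,.1),1.473,-0.066)
def f(a,b,c,e):
    us,vs=np.meshgrid(np.arange(a,b),np.arange(c,e)); P=cloud("wrist",d,np.c_[us.ravel(),vs.ravel()],st)
    c,n,k,m=robplane(P); print(c.round(4),n.round(3),round(k,2),P[m].min(0).round(4),P[m].max(0).round(4))
f(436,508,168,215); f(484,538,252,294); f(350,425,222,250)
```

```text
[ 0.3895528  -0.05576588  0.13993625] [ 3.07671592e+00 -1.85949376e-03  1.47821928e+00] 0.17154055712155675 [ 0.40427149  0.391049   -2.84471405] [0.17136858 0.32414022 0.09392372]
shift [87.1 59.9 44. ] turn [-0.001  -0.0012  0.0065] dist 114.6 deg 0.4
[ 0.4793 -0.0352  0.128 ] [-0.071 -0.005  0.997] 0.99 [ 0.459  -0.0511  0.1251] [ 0.5004 -0.02    0.1312]
[ 0.4763 -0.0614  0.1728] [-0.07   0.014  0.997] 1.0 [ 0.4634 -0.0737  0.17  ] [ 0.4898 -0.0498  0.1752]
[ 0.4326 -0.0578  0.1244] [-0.068  0.049  0.997] 0.94 [ 0.4101 -0.0687  0.1184] [ 0.4538 -0.0485  0.1278]
```

View pics/w6.png

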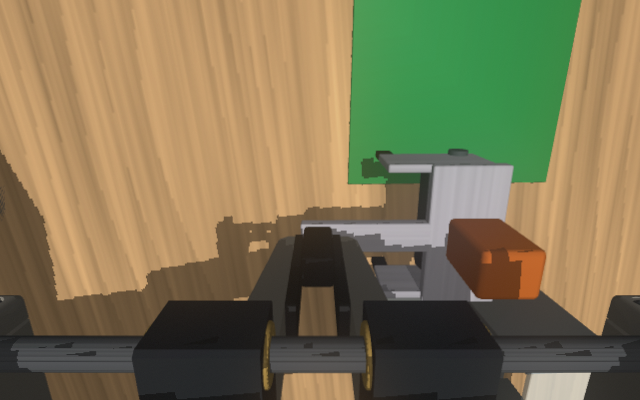

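Run:
```python
from h import *
go((.46,.022,.085),1.473,-0.066)
```

```text
shift [85.6 59.1 59. ] turn [-0.001  -0.0012  0.0065] dist 119.6 deg 0.4
```

>>> play_rows(plan=[{"x": 30,"y": 20,"z": 10,"ax": 0,"ay": 0,"az": 0},{"x": 58,"y": 40,"z": 20,"ax": 0,"ay": 0,"az": 0},{"x": 80,"y": 58,"z": 35,"ax": 0,"ay": 0,"az": 0},{"x": 82,"y": 58.5,"z": 50,"ax": 0,"ay": 0,"az": 0},{"x": 82,"y": 58.5,"z": 58,"ax": 0,"ay": 0,"az": 0}])

```text
clock: 7.32
tool_pos: [0.4602, 0.0157, 0.0847]
ee_rot: [3.077, -0.0, 1.476]
contact_force: [-1.4, -0.3, -2.4]
finger_gap: 0.17
```

>>> play_rows(plan=[{"x": 0,"y": 0,"z": 2,"ax": 0,"ay": 0,"az": 0},{"x": 0,"y": 0,"z": 4,"ax": 0,"ay": 0,"az": 0},{"x": 0,"y": 0,"z": 6,"ax": 0,"ay": 0,"az": 0},{"x": 0,"y": 0,"z": 8,"ax": 0,"ay": 0,"az": 0},{"x": 0,"y": 0,"z": 8,"ax": 0,"ay": 0,"az": 0}])

```text
clock: 7.73
tool_pos: [0.4603, 0.015, 0.0786]
ee_rot: [3.075, -0.0, 1.474]
contact_force: [0.1, 0.0, -2.8]
finger_gap: 0.169
```

Run:
```python
from h import *
s=r.state();print(s['tool_pos'],s['ee_rot'],s['finger_gap'],s['contact_force'],s['torque'])
go((.46,.022,.072),1.473,-0.066)
```

```text
[0.46027247 0.01498493 0.07859919] [ 3.07511834e+00 -4.73232463e-04  1.47383332e+00] 0.16870489269740907 [ 0.05470364  0.01192488 -2.77386012] [-0.09189946  0.32782637  0.02823969]
shift [ 7.  -1.4  6.5] turn [ 0.0005 -0.0005  0.0008] dist 9.6 deg 0.1
```

>>> play_rows(plan=[{"x": 6,"y": -1,"z": 0,"ax": 0,"ay": 0,"az": 0},{"x": 6,"y": -1,"z": 2,"ax": 0,"ay": 0,"az": 0},{"x": 6,"y": -1,"z": 4,"ax": 0,"ay": 0,"az": 0},{"x": 6,"y": -1,"z": 5,"ax": 0,"ay": 0,"az": 0},{"x": 6,"y": -1,"z": 5,"ax": 0,"ay": 0,"az": 0}])

```text
clock: 8.15
tool_pos: [0.4601, 0.0216, 0.0731]
ee_rot: [3.076, -0.0, 1.475]
contact_force: [-0.8, -0.5, -3.0]
finger_gap: 0.167
```

>>> play_rows(plan=[{"x": 0,"y": 0,"z": 1,"ax": 0,"ay": 0,"az": 0},{"x": 0,"y": 0,"z": 2,"ax": 0,"ay": 0,"az": 0},{"x": 0,"y": 0,"z": 2,"ax": 0,"ay": 0,"az": 0}])

```text
clock: 8.4
tool_pos: [0.4602, 0.0217, 0.0718]
ee_rot: [3.076, -0.001, 1.475]
contact_force: [-5.0, 1.9, 11.7]
finger_gap: 0.167
```

Run:
```python
from h import *
s=r.state();print(s['tool_pos'],s['ee_rot'],s['finger_gap'],s['contact_force'],s['torque'])
```

```text
[0.46023595 0.02167002 0.07177423] [ 3.07595935e+00 -5.83726517e-04  1.47467265e+00] 0.16725662346762626 [-4.99430199  1.90425053 11.73516072] [0.12481203 1.03643045 0.05601458]
```

>>> play_rows(plan=[{"x": 0,"y": 0,"z": -0.7,"ax": 0,"ay": 0,"az": 0},{"x": 0,"y": 0,"z": -0.7,"ax": 0,"ay": 0,"az": 0}])

```text
clock: 8.57
tool_pos: [0.4605, 0.0216, 0.0722]
ee_rot: [3.075, -0.0, 1.475]
contact_force: [-0.5, 0.9, -0.1]
finger_gap: 0.169
```

>>> play_rows(plan=[{"x": 0,"y": 0,"z": 0,"ax": 0,"ay": 0,"az": 0},{"x": 0,"y": 0,"z": 0,"ax": 0,"ay": 0,"az": 0},{"x": 0,"y": 0,"z": 0,"ax": 0,"ay": 0,"az": 0},{"x": 0,"y": 0,"z": 0,"ax": 0,"ay": 0,"az": 0}], gripper=0.4)

```text
clock: 8.9
tool_pos: [0.4606, 0.0215, 0.072]
ee_rot: [3.075, -0.0, 1.475]
contact_force: [0.1, 1.0, 0.7]
finger_gap: 0.398
```

>>> play_rows(plan=[{"x": 0,"y": 0,"z": -20,"ax": 0,"ay": 0,"az": 0},{"x": 0,"y": 0,"z": -50,"ax": 0,"ay": 0,"az": 0},{"x": 0,"y": 0,"z": -85,"ax": 0,"ay": 0,"az": 0},{"x": 0,"y": 20,"z": -125,"ax": 0,"ay": 0,"az": 0},{"x": 0,"y": 20,"z": -130,"ax": 0,"ay": 0,"az": 0}])

```text
clock: 9.32
tool_pos: [0.4765, 0.0205, 0.2091]
ee_rot: [3.066, -0.002, 1.475]
contact_force: [2.3, 0.1, -0.6]
finger_gap: 0.399
```

Run:
```python
from h import *
s=r.state();print(s['tool_pos'],s['ee_rot'],s['finger_gap'],s['contact_force'],s['torque'])
st,im,d=snap("scene"); c=im[150:300,220:420]; a=cv2.resize(c,None,fx=4,fy=4,interpolation=2); cv2.imwrite("pics/s7c.png",a[:,:,::-1])
st,im,d=snap("wrist","w7"); np.savez("w7.npz",im=im,d=d,pos=st['tool_pos'],rot=st['ee_rot'])
```

```text
[0.47650953 0.0204812  0.20909261] [ 3.06576763e+00 -1.74552813e-03  1.47488248e+00] 0.39918802634007505 [ 2.34992349  0.08827397 -0.57156522] [-0.06772512  0.01796712 -0.05482694]
```

View pics/s7c.png

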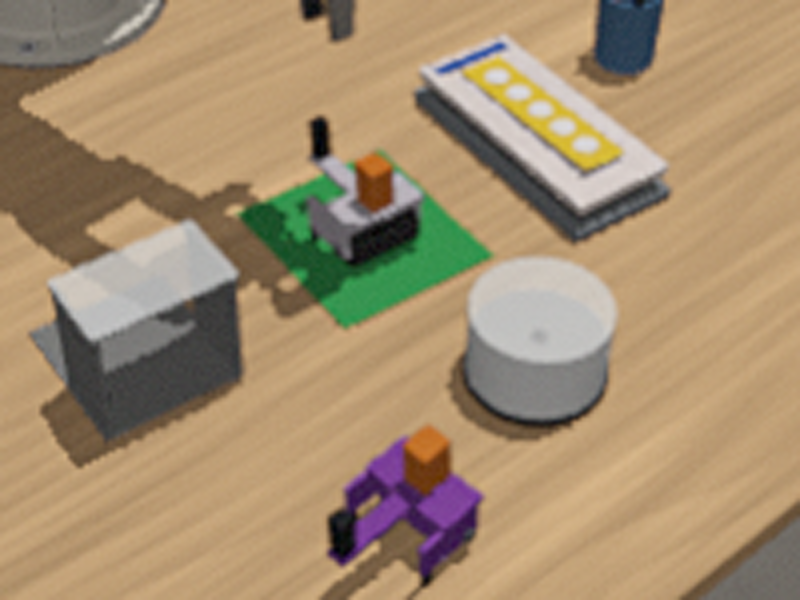

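View pics/w7.png

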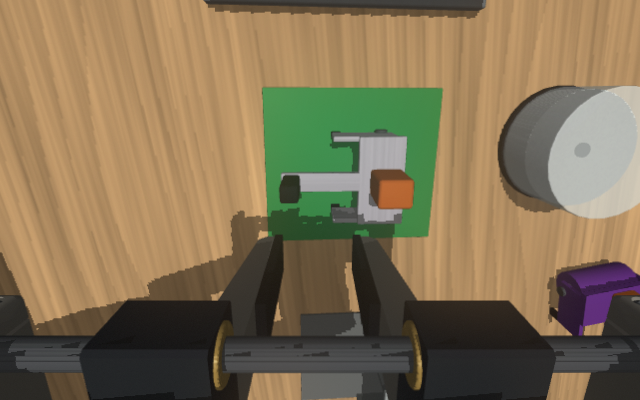

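Run:
```python
from h import *
z=np.load("w7.npz"); im,d=z['im'],z['d']; st=dict(tool_pos=z['pos'],ee_rot=z['rot'])
M=plane("wrist",[(264,87),(442,88),(430,238),(268,241)],.003,st); print(M[:,:2].round(4),M.mean(0))
hsv=cv2.cvtColor(im,cv2.COLOR_RGB2HSV); o=(hsv[...,0]<16)&(hsv[...,1]>150)&(hsv[...,2]>90); o[:150]=0;o[220:]=0;o[:,:350]=0;o[:,430:]=0
ys,xs=np.nonzero(o); P=cloud("wrist",d,np.c_[xs,ys],st); T=P[(P[:,2]>.099)&(P[:,2]<.115)]
print(len(T),T.min(0).round(4),T.max(0).round(4),T.mean(0).round(4))
c,n,k,m=robplane(T); print(c,n,k)
print(cv2.minAreaRect((T[:,:2]*1000).astype(np.float32)))
us,vs=np.meshgrid(np.arange(278,302),np.arange(172,204)); P=cloud("wrist",d,np.c_[us.ravel(),vs.ravel()],st)
Q=P[(P[:,2]>.085)&(P[:,2]<.105)];print("post",Q.min(0).round(4),Q.max(0).round(4),Q.mean(0).round(4))
```

```text
[[ 0.446   0.1111]
 [ 0.6315  0.0921]
 [ 0.618  -0.0789]
 [ 0.4267 -0.0576]] [0.53055323 0.01665334 0.003     ]
994 [0.5342 0.0014 0.0992] [0.5638 0.027  0.1078] [0.5488 0.0148 0.1046]
[0.54876281 0.0147046  0.10460574] [-0.06858275  0.04826248  0.99647737] 0.9919517102615694
((549.0719604492188, 13.929329872131348), (24.486186981201172, 28.800981521606445), 84.73966217041016)
post [0.4524 0.0132 0.0852] [0.4693 0.0296 0.0973] [0.4609 0.0226 0.0944]
```

Run:
```python
from h import *
go((.547,.0138,.135),1.476,-0.066)
```

```text
shift [ 0.3 68.3 75.3] turn [ 0.0053 -0.0011 -0.0015] dist 101.7 deg 0.3
```

>>> play_rows(plan=[{"x": 0,"y": 35,"z": 15,"ax": 0,"ay": 0,"az": 0},{"x": 0,"y": 66,"z": 35,"ax": 0,"ay": 0,"az": 0},{"x": 0,"y": 68,"z": 70,"ax": 0,"ay": 0,"az": 0},{"x": 0,"y": 68,"z": 72,"ax": 0,"ay": 0,"az": 0},{"x": 0,"y": 68,"z": 72,"ax": 0,"ay": 0,"az": 0}], gripper=0.6)

```text
clock: 9.83
tool_pos: [0.5406, 0.0134, 0.1321]
ee_rot: [3.084, 0.001, 1.475]
contact_force: [-0.2, 1.1, -0.1]
finger_gap: 0.599
```

Run:
```python
from h import *
s=r.state();print(s['tool_pos'],s['ee_rot'])
go((.5513,.0138,.070),1.476,-0.066)
st,im,d=snap("wrist","w8")
```

```text
[0.54063754 0.01335688 0.13205923] [3.08357167e+00 5.70190032e-04 1.47467662e+00]
shift [ 1.5  7.  62.6] turn [-0.008   0.0007 -0.0013] dist 63.0 deg 0.5
```

View pics/w8.png

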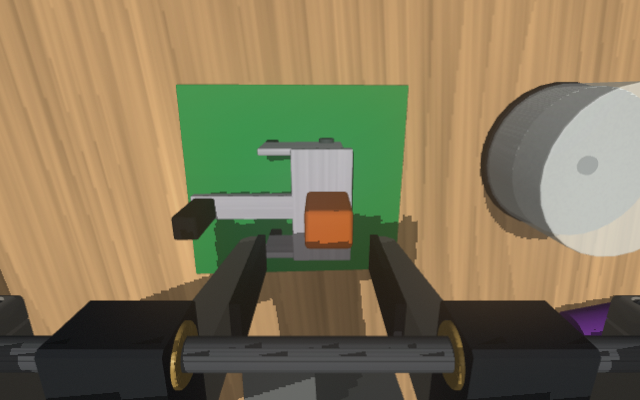

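>>> play_rows(plan=[{"x": 1,"y": 3,"z": 0,"ax": 0,"ay": 0,"az": 0},{"x": 1,"y": 3,"z": 25,"ax": 0,"ay": 0,"az": 0},{"x": 1,"y": 3,"z": 50,"ax": 0,"ay": 0,"az": 0},{"x": 1,"y": 3,"z": 60,"ax": 0,"ay": 0,"az": 0},{"x": 1,"y": 3,"z": 60,"ax": 0,"ay": 0,"az": 0}])

```text
clock: 10.3
tool_pos: [0.5498, 0.0139, 0.0751]
ee_rot: [3.078, -0.0, 1.475]
contact_force: [0.4, -0.3, 0.3]
finger_gap: 0.6
```

>>> play_rows(plan=[{"x": 0,"y": 0,"z": 0,"ax": 0,"ay": 0,"az": 0},{"x": 0,"y": 0,"z": 0,"ax": 0,"ay": 0,"az": 0}])

```text
clock: 10.47
tool_pos: [0.5518, 0.0139, 0.0776]
ee_rot: [3.074, -0.001, 1.475]
contact_force: [0.3, 0.3, -0.3]
finger_gap: 0.605
```

Run:
```python
from h import *
s=r.state();print(s['tool_pos'],s['ee_rot'])
go((.5513,.0138,.070),1.476,-0.066)
```

```text
[0.55184637 0.01391362 0.07756948] [ 3.07359259e+00 -6.88246655e-04  1.47483144e+00]
shift [-0.2 -1.   7.5] turn [ 0.002  -0.0006 -0.0012] dist 7.6 deg 0.1
```

>>> play_rows(plan=[{"x": 0,"y": -1,"z": 4,"ax": 0,"ay": 0,"az": 0},{"x": 0,"y": -1,"z": 6,"ax": 0,"ay": 0,"az": 0},{"x": 0,"y": -1,"z": 6,"ax": 0,"ay": 0,"az": 0}])

```text
clock: 10.72
tool_pos: [0.5504, 0.0139, 0.0702]
ee_rot: [3.075, -0.0, 1.475]
contact_force: [-0.1, -0.7, 0.5]
finger_gap: 0.6
```

>>> play_rows(plan=[{"x": 0,"y": 0,"z": 0,"ax": 0,"ay": 0,"az": 0},{"x": 0,"y": 0,"z": 0,"ax": 0,"ay": 0,"az": 0},{"x": 0,"y": 0,"z": 0,"ax": 0,"ay": 0,"az": 0},{"x": 0,"y": 0,"z": 0,"ax": 0,"ay": 0,"az": 0}], gripper=0.0, grip_force=55)

```text
clock: 11.05
tool_pos: [0.5506, 0.0139, 0.0701]
ee_rot: [3.075, -0.0, 1.475]
contact_force: [3.0, -0.2, 2.0]
finger_gap: 0.334
```

>>> play_rows(plan=[{"x": 0,"y": 0,"z": -3,"ax": 0,"ay": 0,"az": 0},{"x": 0,"y": 0,"z": -10,"ax": 0,"ay": 0,"az": 0},{"x": 0,"y": 0,"z": -20,"ax": 0,"ay": 0,"az": 0},{"x": 0,"y": 0,"z": -20,"ax": 0,"ay": 0,"az": 0},{"x": 0,"y": 0,"z": -20,"ax": 0,"ay": 0,"az": 0}])

```text
clock: 11.47
tool_pos: [0.5496, 0.014, 0.0909]
ee_rot: [3.074, -0.001, 1.475]
contact_force: [0.6, -0.1, -3.4]
finger_gap: 0.325
```

Run:
```python
from h import *
s=r.state();print(s['tool_pos'],s['ee_rot'],s['contact_force'],s['torque'],s['finger_gap'])
st,im,d=snap("wrist","w9"); np.savez("w9.npz",im=im,d=d,pos=st['tool_pos'],rot=st['ee_rot'])
```

```text
[0.54963674 0.01403018 0.09087332] [ 3.07389459e+00 -6.34979189e-04  1.47478812e+00] [ 0.57466644 -0.11376398 -3.41925215] [-0.01436125  0.09854533 -0.00626537] 0.3245875101056912
```

View pics/w9.png

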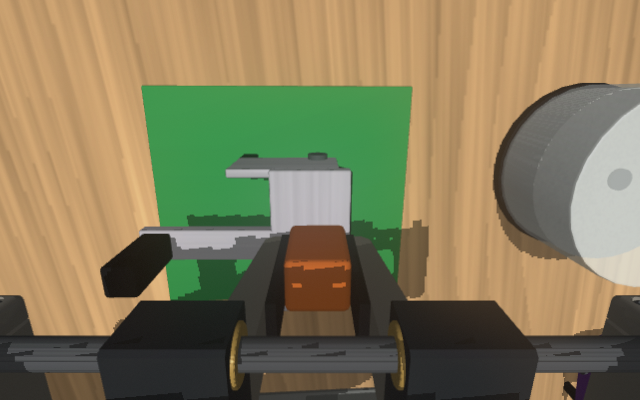

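Run:
```python
from h import *
go((.50,.15,.20),1.4745,-0.02)
z=np.load("w9.npz"); im,d=z['im'],z['d']; st=dict(tool_pos=z['pos'],ee_rot=z['rot'])
R0,p0=pose(st)
def f(a,b,c,e):
    us,vs=np.meshgrid(np.arange(a,b),np.arange(c,e)); P=cloud("wrist",d,np.c_[us.ravel(),vs.ravel()],st)
    c,n,k,m=robplane(P); print(c.round(4),n.round(3),round(k,2),P[m].min(0).round(4),P[m].max(0).round(4))
    return R0.inv().apply(P[m]-p0)*1000
A=f(272,350,172,225); print("yoke top in tool",A.min(0),A.max(0))
B=f(287,350,262,306); print("grip top in tool",B.min(0),B.max(0),B.mean(0))
```

```text
shift [ 130.7  -54.6 -113.4] turn [ 0.0469 -0.0006  0.0003] dist 181.5 deg 2.7
[0.5496 0.0412 0.0807] [-0.069  0.004  0.998] 1.0 [0.5269 0.0239 0.0772] [0.5714 0.0578 0.084 ]
yoke top in tool [ 11.50987214 -24.78551295   7.79578787] [41.99669536 17.88365745 12.13828083]
[0.548  0.0157 0.1256] [-0.063  0.016  0.998] 1.0 [0.5331 0.0031 0.1229] [0.5624 0.0275 0.128 ]
grip top in tool [-10.28498535 -13.40205274 -36.58273156] [ 12.25146688  14.53149212 -32.335465  ] [  1.52060659   0.54373529 -34.76070258]
```

>>> play_rows(plan=[{"x": 0,"y": -10,"z": -30,"ax": 0,"ay": 0,"az": 0},{"x": 20,"y": -25,"z": -65,"ax": 0.02,"ay": 0,"az": 0},{"x": 55,"y": -40,"z": -90,"ax": 0.047,"ay": 0,"az": 0},{"x": 90,"y": -50,"z": -110,"ax": 0.047,"ay": 0,"az": 0},{"x": 120,"y": -55,"z": -113,"ax": 0.047,"ay": 0,"az": 0}])

```text
clock: 11.93
tool_pos: [0.4989, 0.1408, 0.2022]
ee_rot: [3.119, -0.002, 1.473]
contact_force: [0.9, 0.1, -3.0]
finger_gap: 0.323
```

>>> play_rows(plan=[{"x": 10,"y": 0,"z": 0,"ax": 0,"ay": 0,"az": 0},{"x": 10,"y": 0,"z": 0,"ax": 0,"ay": 0,"az": 0},{"x": 10,"y": 0,"z": 0,"ax": 0,"ay": 0,"az": 0},{"x": 10,"y": 0,"z": 0,"ax": 0,"ay": 0,"az": 0}])

```text
clock: 12.27
tool_pos: [0.4989, 0.1484, 0.1982]
ee_rot: [3.124, 0.001, 1.475]
contact_force: [-0.7, -0.3, -2.2]
finger_gap: 0.324
```

Run:
```python
from h import *
s=r.state();print(s['tool_pos'],s['ee_rot'],s['qd'].round(3),s['contact_force'])
st,im,d=snap("wrist","w10"); np.savez("w10.npz",im=im,d=d,pos=st['tool_pos'],rot=st['ee_rot'])
```

```text
[0.49893522 0.14837522 0.19822208] [3.12407629e+00 6.65651949e-04 1.47476916e+00] [-0.013  0.001  0.001  0.003  0.001  0.003] [-0.72086768 -0.30082795 -2.21337968]
```

View pics/w10.png

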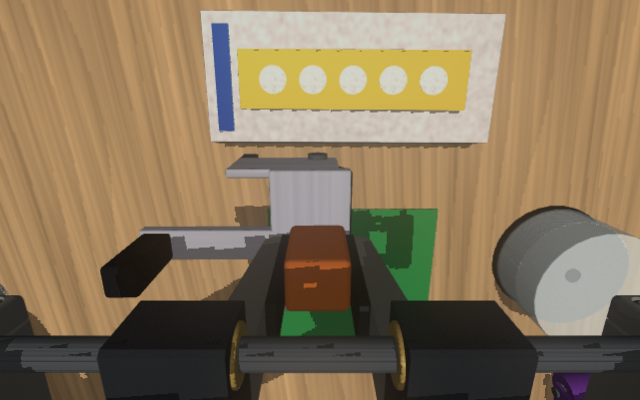

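Run:
```python
from h import *
z=np.load("w10.npz"); im,d=z['im'],z['d']; st=dict(tool_pos=z['pos'],ee_rot=z['rot'])
hsv=cv2.cvtColor(im,cv2.COLOR_RGB2HSV); o=(hsv[...,0]>18)&(hsv[...,0]<35)&(hsv[...,1]>130); o[:40]=0;o[125:]=0;o[:,:225]=0;o[:,490:]=0
o=cv2.morphologyEx(o.astype(np.uint8),cv2.MORPH_OPEN,np.ones((3,3)));o=cv2.morphologyEx(o,cv2.MORPH_CLOSE,np.ones((35,35)))
ys,xs=np.nonzero(o); P=cloud("wrist",d,np.c_[xs,ys],st); P=P[(P[:,2]>.03)&(P[:,2]<.08)]
print(len(P),P.mean(0)); c,n,k,m=robplane(P,.002); print(c,n,k)
Q=P[m]; rc=cv2.minAreaRect((Q[:,:2]*1000).astype(np.float32)); print(rc)
pts=cv2.boxPoints(rc); print(pts)
# use corners from picture
cn=[(238,50),(471,52),(464,110),(241,107)]
K=plane("wrist",cn,.047,st)
# height-correct: stuck end .045, free end .045+.2*a
for a in (.03,.045,.06):
    L=np.vstack([plane("wrist",[cn[0]],.045,st),plane("wrist",[cn[1]],.045+.2*a,st),plane("wrist",[cn[2]],.045+.2*a,st),plane("wrist",[cn[3]],.045,st)])
    s=(L[0]+L[3])/2;e=(L[1]+L[2])/2; print(a,s.round(4),e.round(4),np.arctan2(*(e-s)[1::-1]).round(4),np.linalg.norm(e-s).round(4),np.linalg.norm(L[0]-L[3]).round(4))
# platen plane
us,vs=np.meshgrid(np.arange(245,470),np.arange(120,135)); P=cloud("wrist",d,np.c_[us.ravel(),vs.ravel()],st); print("platen",robplane(P,.002)[:3])
b=[(212,24),(228,24),(233,130),(219,131)]; B=plane("wrist",b,.042,st); print("blue",B[:,:2].round(4))
pl=plane("wrist",[(201,11),(505,15),(488,142),(211,141)],.042,st); print("platen c",pl[:,:2].round(4),pl.mean(0).round(4))
```

```text
13616 [0.54173966 0.23729623 0.04879691]
[0.54179474 0.23729632 0.04879032] [-0.03593636  0.00329295  0.99934866] 0.9883960047003525
((541.4965209960938, 236.75489807128906), (49.515377044677734, 199.55657958984375), 84.01937866210938)
[[439.68173 222.52806]
 [638.1522  201.73586]
 [643.3113  250.98174]
 [444.84082 271.77393]]
0.03 [0.4432 0.247  0.045 ] [0.6409 0.2255 0.051 ] -0.1082 0.1989 0.0473
0.045 [0.4432 0.247  0.045 ] [0.6396 0.2255 0.054 ] -0.1087 0.1978 0.0473
0.06 [0.4432 0.247  0.045 ] [0.6383 0.2256 0.057 ] -0.1092 0.1966 0.0473
platen (array([0.54358392, 0.19517998, 0.04214311]), array([-2.33511644e-04,  2.39781496e-03,  9.99997098e-01]), np.float64(0.9896296296296296))
blue [[0.4267 0.2932]
 [0.4401 0.2919]
 [0.4296 0.2038]
 [0.4167 0.2042]]
platen c [[0.4193 0.3039]
 [0.6756 0.2767]
 [0.6657 0.1691]
 [0.4077 0.1959]] [0.5421 0.2364 0.042 ]
```

Run:
```python
from h import *
go((.450,.2464,.19),1.467,0)
```

```text
shift [ 93.  -58.4   7.2] turn [0.0176 0.0005 0.0071] dist 110.1 deg 1.1
```

>>> play_rows(plan=[{"x": 25,"y": -15,"z": 0,"ax": 0.018,"ay": 0,"az": 0.007},{"x": 50,"y": -30,"z": 2,"ax": 0.018,"ay": 0,"az": 0.007},{"x": 75,"y": -48,"z": 4,"ax": 0.018,"ay": 0,"az": 0.007},{"x": 93,"y": -58.4,"z": 7,"ax": 0.018,"ay": 0,"az": 0.007},{"x": 93,"y": -58.4,"z": 7,"ax": 0.018,"ay": 0,"az": 0.007}])

```text
clock: 12.73
tool_pos: [0.4489, 0.2488, 0.19]
ee_rot: [-3.141, -0.0, 1.468]
contact_force: [-0.3, 0.1, -2.5]
finger_gap: 0.32
```

>>> play_rows(plan=[{"x": 0,"y": 0,"z": 15,"ax": 0,"ay": 0,"az": 0},{"x": 0,"y": 0,"z": 40,"ax": 0,"ay": 0,"az": 0},{"x": 0,"y": 0,"z": 60,"ax": 0,"ay": 0,"az": 0},{"x": 0,"y": 0,"z": 60,"ax": 0,"ay": 0,"az": 0},{"x": 0,"y": 0,"z": 60,"ax": 0,"ay": 0,"az": 0}])

```text
clock: 13.15
tool_pos: [0.4501, 0.246, 0.1302]
ee_rot: [-3.14, 0.001, 1.466]
contact_force: [0.8, 0.5, -2.3]
finger_gap: 0.322
```

Run:
```python
from h import *
s=r.state();print(s['tool_pos'],s['ee_rot'],s['qd'].round(3),s['contact_force'])
go((.450,.2464,.104),1.467,0)
st,im,d=snap("wrist","w11"); np.savez("w11.npz",im=im,d=d,pos=st['tool_pos'],rot=st['ee_rot'])
st,im,d=snap("scene"); c=im[110:230,280:440]; a=cv2.resize(c,None,fx=5,fy=5,interpolation=2); cv2.imwrite("pics/s11c.png",a[:,:,::-1])
```

```text
[0.45014609 0.24603142 0.1302353 ] [-3.14031409e+00  1.32508776e-03  1.46647966e+00] [ 0.007 -0.03  -0.034  0.003  0.008  0.004] [ 0.79976286  0.51938038 -2.25992029]
shift [ 0.4 -0.2 26.2] turn [-0.0013  0.0013 -0.0005] dist 26.2 deg 0.1
```

View pics/w11.png

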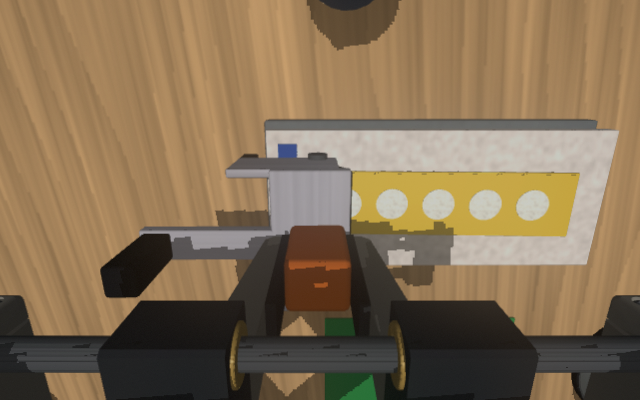

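View pics/s11c.png

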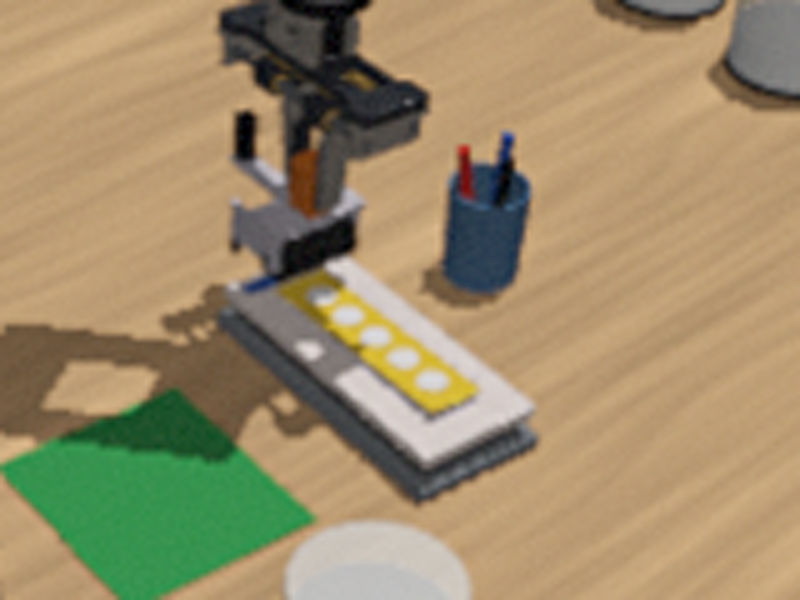

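>>> play_rows(plan=[{"x": 0,"y": 0,"z": 8,"ax": 0,"ay": 0,"az": 0},{"x": 0,"y": 0,"z": 14,"ax": 0,"ay": 0,"az": 0},{"x": 0,"y": 0,"z": 18,"ax": 0,"ay": 0,"az": 0},{"x": 0,"y": 0,"z": 21,"ax": 0,"ay": 0,"az": 0},{"x": 0,"y": 0,"z": 23,"ax": 0,"ay": 0,"az": 0}])

```text
clock: 13.67
tool_pos: [0.4506, 0.2476, 0.1079]
ee_rot: [3.14, -0.0, 1.468]
contact_force: [0.1, -1.2, 3.1]
finger_gap: 0.325
```

>>> play_rows(plan=[{"x": 0,"y": 0,"z": 1,"ax": 0,"ay": 0,"az": 0},{"x": 0,"y": 0,"z": 3,"ax": 0,"ay": 0,"az": 0},{"x": 0,"y": 0,"z": 3,"ax": 0,"ay": 0,"az": 0}])

```text
clock: 13.92
tool_pos: [0.4508, 0.2476, 0.1053]
ee_rot: [3.14, -0.001, 1.468]
contact_force: [-1.2, -2.2, 6.6]
finger_gap: 0.325
```

Run:
```python
from h import *
s=r.state();print(s['tool_pos'],s['ee_rot'],s['contact_force'],s['torque'],s['finger_gap'])
```

```text
[0.45079779 0.24758531 0.10528708] [ 3.13997475e+00 -5.78952002e-04  1.46803110e+00] [-1.22428697 -2.15940134  6.63133037] [-0.4616867   0.20670739 -0.00467706] 0.32528002344894874
```

>>> play_rows(plan=[{"x": 0,"y": 6,"z": 0,"ax": 0,"ay": 0,"az": 0},{"x": 0,"y": 12,"z": 0,"ax": 0,"ay": 0,"az": 0},{"x": 0,"y": 18,"z": 0,"ax": 0,"ay": 0,"az": 0},{"x": -0.5,"y": 25,"z": 0,"ax": 0,"ay": 0,"az": 0},{"x": -0.5,"y": 32,"z": 0,"ax": 0,"ay": 0,"az": 0}])

```text
clock: 14.33
tool_pos: [0.4833, 0.2442, 0.1059]
ee_rot: [3.139, -0.002, 1.468]
contact_force: [-0.5, -0.6, 5.8]
finger_gap: 0.32
```

```bash
cat > q.py <<'E'
from h import *
s=r.state();p=s['tool_pos'];u=np.array([.9946,-.1038]);v=np.array([.1038,.9946]);e=p[:2]-np.array([.442,.2472])
print("clk",round(s['clock'],2),"s",(e@u*1000).round(1),"lat",(e@v*1000).round(1),"z",p[2].round(4),s['ee_rot'].round(4),"F",s['contact_force'].round(1),"T",s['torque'].round(2),round(s['finger_gap'],3))
E
python3 q.py
```

```text
clk 14.33 s 41.4 lat 1.3 z 0.1059 [ 3.1391e+00 -1.6000e-03  1.4679e+00] F [-0.5 -0.6  5.8] T [-0.3   0.19  0.03] 0.32
```

>>> play_rows(plan=[{"x": -0.5,"y": 6,"z": 0.5,"ax": 0,"ay": 0,"az": 0},{"x": -1,"y": 12,"z": 0.5,"ax": 0,"ay": 0,"az": 0},{"x": -1,"y": 18,"z": 0.5,"ax": 0,"ay": 0,"az": 0},{"x": -1,"y": 25,"z": 0.5,"ax": 0,"ay": 0,"az": 0},{"x": -1,"y": 32,"z": 0.5,"ax": 0,"ay": 0,"az": 0}])

```text
clock: 14.75
tool_pos: [0.5156, 0.2406, 0.1058]
ee_rot: [3.138, -0.003, 1.468]
contact_force: [-0.3, 2.1, 8.2]
finger_gap: 0.324
```

```bash
python3 q.py
```

```text
clk 14.75 s 73.8 lat 1.1 z 0.1058 [ 3.1380e+00 -2.9000e-03  1.4676e+00] F [-0.3  2.1  8.2] T [0.39 0.12 0.  ] 0.324
```

>>> play_rows(plan=[{"x": 0,"y": 7,"z": 0,"ax": 0,"ay": 0,"az": 0},{"x": 0,"y": 14,"z": 0,"ax": 0,"ay": 0,"az": 0},{"x": 0,"y": 21,"z": 0,"ax": 0,"ay": 0,"az": 0},{"x": 0,"y": 28,"z": 0,"ax": 0,"ay": 0,"az": 0},{"x": 0,"y": 35,"z": 0,"ax": 0,"ay": 0,"az": 0}])

```text
clock: 15.17
tool_pos: [0.5503, 0.237, 0.1057]
ee_rot: [3.138, -0.003, 1.468]
contact_force: [-0.4, 2.9, 5.7]
finger_gap: 0.324
```

```bash
python3 q.py
```

```text
clk 15.17 s 108.8 lat 1.1 z 0.1057 [ 3.1382e+00 -2.9000e-03  1.4676e+00] F [-0.4  2.9  5.7] T [0.52 0.05 0.01] 0.324
```

>>> play_rows(plan=[{"x": 0,"y": 6,"z": 0.5,"ax": 0,"ay": 0,"az": 0},{"x": 0,"y": 12,"z": 1,"ax": 0,"ay": 0,"az": 0},{"x": 0,"y": 18,"z": 1,"ax": 0,"ay": 0,"az": 0},{"x": -0.5,"y": 25,"z": 1,"ax": 0,"ay": 0,"az": 0},{"x": -0.5,"y": 32,"z": 1,"ax": 0,"ay": 0,"az": 0}])

```text
clock: 15.58
tool_pos: [0.5823, 0.2336, 0.105]
ee_rot: [3.138, -0.004, 1.468]
contact_force: [1.1, 4.2, 5.9]
finger_gap: 0.322
```

```bash
python3 q.py
```

```text
clk 15.58 s 141.0 lat 1.0 z 0.105 [ 3.1377 -0.0036  1.4676] F [1.1 4.2 5.9] T [0.73 0.01 0.02] 0.322
```

>>> play_rows(plan=[{"x": 0,"y": 6,"z": 0,"ax": 0,"ay": 0,"az": 0},{"x": 0,"y": 12,"z": 0.5,"ax": 0,"ay": 0,"az": 0},{"x": 0,"y": 18,"z": 0.5,"ax": 0,"ay": 0,"az": 0},{"x": 0,"y": 25,"z": 0.5,"ax": 0,"ay": 0,"az": 0},{"x": 0,"y": 32,"z": 0.5,"ax": 0,"ay": 0,"az": 0}])

```text
clock: 16.0
tool_pos: [0.6142, 0.2304, 0.1046]
ee_rot: [3.138, -0.004, 1.468]
contact_force: [-1.0, 3.1, 6.7]
finger_gap: 0.319
```

```bash
python3 q.py
```

```text
clk 16.0 s 173.0 lat 1.1 z 0.1046 [ 3.1376 -0.0036  1.4676] F [-1.   3.1  6.7] T [ 0.84  0.05 -0.  ] 0.319
```

>>> play_rows(plan=[{"x": 0,"y": 5,"z": 0,"ax": 0,"ay": 0,"az": 0},{"x": 0,"y": 10,"z": 0.5,"ax": 0,"ay": 0,"az": 0},{"x": 0,"y": 15,"z": 1,"ax": 0,"ay": 0,"az": 0},{"x": 0,"y": 20,"z": 1,"ax": 0,"ay": 0,"az": 0},{"x": 0,"y": 23,"z": 1.5,"ax": 0,"ay": 0,"az": 0}])

```text
clock: 16.42
tool_pos: [0.6375, 0.228, 0.1034]
ee_rot: [3.137, -0.004, 1.468]
contact_force: [-0.1, 3.4, 7.9]
finger_gap: 0.322
```

>>> play_rows(plan=[{"x": 0,"y": 0,"z": 0.5,"ax": 0,"ay": 0,"az": 0},{"x": 0,"y": 0,"z": 0.5,"ax": 0,"ay": 0,"az": 0}])

```text
clock: 16.58
tool_pos: [0.6374, 0.2281, 0.1029]
ee_rot: [3.137, -0.004, 1.468]
contact_force: [0.2, 3.9, 8.8]
finger_gap: 0.325
```

```bash
python3 q.py
```

```text
clk 16.58 s 196.3 lat 1.2 z 0.1029 [ 3.1366 -0.0038  1.4676] F [0.2 3.9 8.8] T [ 0.71 -0.05  0.02] 0.325
```

>>> play_rows(plan=[{"x": 0,"y": 0,"z": -8,"ax": 0,"ay": 0,"az": 0},{"x": 0,"y": 0,"z": -25,"ax": 0,"ay": 0,"az": 0},{"x": 0,"y": 0,"z": -50,"ax": 0,"ay": 0,"az": 0},{"x": 0,"y": 0,"z": -80,"ax": 0,"ay": 0,"az": 0},{"x": 0,"y": 0,"z": -90,"ax": 0,"ay": 0,"az": 0}])

```text
clock: 17.0
tool_pos: [0.6366, 0.2268, 0.1951]
ee_rot: [3.137, -0.002, 1.468]
contact_force: [0.1, 0.2, -2.0]
finger_gap: 0.324
```

Run:
```python
from h import *
s=r.state();print(s['tool_pos'],s['contact_force'])
go((.55,.14,.195),1.474,-.066)
```

```text
[0.63658369 0.22683617 0.1950692 ] [ 0.11284339  0.21349774 -2.01965307]
shift [-95.3 -77.2  -0.5] turn [-0.0612 -0.0019 -0.0062] dist 122.6 deg 3.5
```

>>> play_rows(plan=[{"x": -25,"y": -20,"z": 0,"ax": -0.02,"ay": 0,"az": -0.006},{"x": -50,"y": -42,"z": 0,"ax": -0.04,"ay": 0,"az": -0.006},{"x": -75,"y": -62,"z": 0,"ax": -0.061,"ay": 0,"az": -0.006},{"x": -95,"y": -77,"z": 0,"ax": -0.061,"ay": 0,"az": -0.006},{"x": -95,"y": -77,"z": 0,"ax": -0.061,"ay": 0,"az": -0.006}])

```text
clock: 17.42
tool_pos: [0.5441, 0.1367, 0.1898]
ee_rot: [3.084, 0.002, 1.473]
contact_force: [-0.0, 0.3, -3.5]
finger_gap: 0.323
```

>>> play_rows(plan=[{"x": 0,"y": 0,"z": 0,"ax": 0,"ay": 0,"az": 0},{"x": 0,"y": 0,"z": 0,"ax": 0,"ay": 0,"az": 0},{"x": 0,"y": 0,"z": 0,"ax": 0,"ay": 0,"az": 0}])

```text
clock: 17.67
tool_pos: [0.5497, 0.1404, 0.1909]
ee_rot: [3.079, -0.001, 1.474]
contact_force: [0.4, -0.8, -2.2]
finger_gap: 0.327
```

Run:
```python
from h import *
s=r.state();print(s['tool_pos'],s['ee_rot'],s['contact_force'],s['finger_gap'])
st,im,d=snap("wrist","w12"); np.savez("w12.npz",im=im,d=d,pos=st['tool_pos'],rot=st['ee_rot'])
hsv=cv2.cvtColor(im,cv2.COLOR_RGB2HSV); o=(hsv[...,0]>18)&(hsv[...,0]<35)&(hsv[...,1]>130); 
ys,xs=np.nonzero(o); P=cloud("wrist",d,np.c_[xs,ys],st); P=P[(P[:,2]>.035)&(P[:,2]<.08)&(P[:,1]>.18)]
c,n,k,m=robplane(P,.002); print(c,n,k,len(P))
w=(hsv[...,1]<40)&(hsv[...,2]>150); ys,xs=np.nonzero(w); P=cloud("wrist",d,np.c_[xs,ys],st); P=P[(P[:,2]>.03)&(P[:,2]<.08)&(P[:,1]>.15)]
c,n,k,m=robplane(P,.002); print("platen",c,n,k,len(P))
go((.551,.0138,.085),1.476,-.066)
```

```text
bash:  2092 Killed                     python3 - <<'E'
from h import *
s=r.state();print(s['tool_pos'],s['ee_rot'],s['contact_force'],s['finger_gap'])
st,im,d=snap("wrist","w12"); np.savez("w12.npz",im=im,d=d,pos=st['tool_pos'],rot=st['ee_rot'])
hsv=cv2.cvtColor(im,cv2.COLOR_RGB2HSV); o=(hsv[...,0]>18)&(hsv[...,0]<35)&(hsv[...,1]>130); 
ys,xs=np.nonzero(o); P=cloud("wrist",d,np.c_[xs,ys],st); P=P[(P[:,2]>.035)&(P[:,2]<.08)&(P[:,1]>.18)]
c,n,k,m=robplane(P,.002); print(c,n,k,len(P))
w=(hsv[...,1]<40)&(hsv[...,2]>150); ys,xs=np.nonzero(w); P=cloud("wrist",d,np.c_[xs,ys],st); P=P[(P[:,2]>.03)&(P[:,2]<.08)&(P[:,1]>.15)]
c,n,k,m=robplane(P,.002); print("platen",c,n,k,len(P))
go((.551,.0138,.085),1.476,-.066)
E
```

View pics/w12.png

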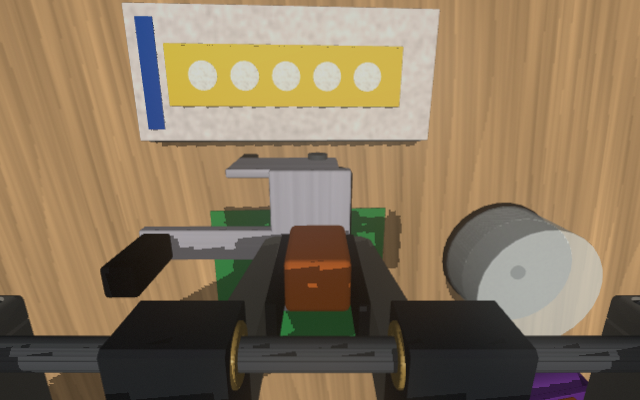

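```bash
sed -i 's/np.linalg.svd(P-c)\[2\]/np.linalg.svd(P-c,full_matrices=False)[2]/' h.py; ls -la w12.npz
python3 - <<'E'
from h import *
s=r.state();print(s['clock'],s['tool_pos'],s['ee_rot'],s['contact_force'],s['finger_gap'])
z=np.load("w12.npz"); im,d=z['im'],z['d']; st=dict(tool_pos=z['pos'],ee_rot=z['rot'])
def f(a,b,c,e,nm):
    us,vs=np.meshgrid(np.arange(a,b),np.arange(c,e)); P=cloud("wrist",d,np.c_[us.ravel(),vs.ravel()],st)
    c,n,k,m=robplane(P,.002); print(nm,c.round(4),n.round(4),round(k,2)); return P
P=f(172,398,48,104,"strip"); f(150,420,114,132,"platen")
for a in range(172,398,37):
    print(np.median(f(a,a+20,50,100,"")[:,2]).round(4))
go((.551,.0138,.085),1.476,-.066)
E
```

```text
-rw-r--r-- 1 agent agent 1793016 Dec  6 18:15 w12.npz
17.7167 [0.54964212 0.14045485 0.19089448] [ 3.07937353e+00 -5.27902010e-04  1.47417541e+00] [-0.43949535  0.77238712 -2.69952223] 0.32072085460286487
strip [0.5414 0.2371 0.0452] [-3.e-04  4.e-04  1.e+00] 0.98
platen [0.5367 0.1979 0.0422] [-6.0e-04 -5.5e-03  1.0e+00] 0.99
 [0.4551 0.2462 0.0451] [-0.0162  0.0065  0.9998] 0.98
0.0451
 [0.4856 0.2433 0.0451] [0.0053 0.0015 1.    ] 0.99
0.0452
 [0.5163 0.2403 0.0452] [ 0.0081 -0.0011  1.    ] 0.98
0.0452
 [0.5475 0.2373 0.0452] [1.520e-02 1.000e-04 9.999e-01] 0.99
0.0452
 [0.5791 0.2343 0.0453] [ 1.3e-03 -4.0e-04  1.0e+00] 0.99
0.0453
 [0.611  0.2312 0.0453] [ 0.0041 -0.0019  1.    ] 0.98
0.0452
 [0.644  0.2282 0.0434] [ 0.2258 -0.0119  0.9741] 0.96
0.0429
shift [-126.     7.   106.5] turn [-0.0038 -0.0004 -0.0019] dist 165.1 deg 0.2
```

The strip is flat: slope about 0.0003 rad, all points at about 45 mm. Next, the roller goes back to the mat.

>>> play_rows(plan=[{"x": -30,"y": 2,"z": 10,"ax": 0,"ay": 0,"az": 0},{"x": -62,"y": 4,"z": 25,"ax": 0,"ay": 0,"az": 0},{"x": -95,"y": 5,"z": 50,"ax": 0,"ay": 0,"az": 0},{"x": -120,"y": 6,"z": 80,"ax": 0,"ay": 0,"az": 0},{"x": -126,"y": 6,"z": 100,"ax": 0,"ay": 0,"az": 0}])

```text
clock: 18.13
tool_pos: [0.5484, 0.0106, 0.0894]
ee_rot: [3.081, 0.001, 1.473]
contact_force: [-0.6, 0.3, -3.0]
finger_gap: 0.322
```

>>> play_rows(plan=[{"x": 0,"y": 0,"z": 0,"ax": 0,"ay": 0,"az": 0},{"x": 0,"y": 0,"z": 0,"ax": 0,"ay": 0,"az": 0},{"x": 0,"y": 0,"z": 0,"ax": 0,"ay": 0,"az": 0}])

```text
clock: 18.38
tool_pos: [0.55, 0.0141, 0.0925]
ee_rot: [3.078, -0.001, 1.474]
contact_force: [-0.7, 0.4, -1.8]
finger_gap: 0.325
```

Run:
```python
from h import *
s=r.state();print(s['clock'],s['contact_force'],s['tool_pos'])
go((.5506,.0145,.0715),1.476,-.066)
```

```text
18.3833 [-0.73109117  0.42046466 -1.81043035] [0.54995707 0.01410248 0.09249006]
shift [ 0.4 -0.7 21. ] turn [-0.0029 -0.0006 -0.0018] dist 21.0 deg 0.2
```

>>> play_rows(plan=[{"x": 0,"y": -1,"z": 8,"ax": 0,"ay": 0,"az": 0},{"x": 0,"y": -1,"z": 14,"ax": 0,"ay": 0,"az": 0},{"x": 0,"y": -1,"z": 18,"ax": 0,"ay": 0,"az": 0},{"x": 0,"y": -1,"z": 20,"ax": 0,"ay": 0,"az": 0},{"x": 0,"y": -1,"z": 20,"ax": 0,"ay": 0,"az": 0}])

```text
clock: 18.8
tool_pos: [0.5487, 0.0135, 0.0712]
ee_rot: [3.08, -0.0, 1.474]
contact_force: [0.5, 0.1, -2.6]
finger_gap: 0.328
```

>>> play_rows(plan=[{"x": 0,"y": 0,"z": 1,"ax": 0,"ay": 0,"az": 0},{"x": 0,"y": 0,"z": 1.5,"ax": 0,"ay": 0,"az": 0},{"x": 0,"y": 0,"z": 1.5,"ax": 0,"ay": 0,"az": 0}])

```text
clock: 19.05
tool_pos: [0.5492, 0.0132, 0.0701]
ee_rot: [3.079, -0.0, 1.474]
contact_force: [0.0, -0.5, -3.5]
finger_gap: 0.323
```

>>> play_rows(plan=[{"x": 0,"y": 0,"z": 1,"ax": 0,"ay": 0,"az": 0},{"x": 0,"y": 0,"z": 1,"ax": 0,"ay": 0,"az": 0},{"x": 0,"y": 0,"z": 1,"ax": 0,"ay": 0,"az": 0}])

```text
clock: 19.3
tool_pos: [0.5497, 0.0132, 0.0699]
ee_rot: [3.079, -0.0, 1.474]
contact_force: [-1.8, 0.2, 5.2]
finger_gap: 0.322
```

Run:
```python
from h import *
s=r.state();print(s['clock'],s['contact_force'],s['tool_pos'],s['torque'])
```

```text
19.3 [-1.7799777   0.15197137  5.19271376] [0.54967634 0.01316558 0.06989391] [-0.0557578   0.53444059  0.06154102]
```

Contact is made, with about 8 N down. I'll ease up, release and withdraw.

>>> play_rows(plan=[{"x": 0,"y": 0,"z": -0.4,"ax": 0,"ay": 0,"az": 0},{"x": 0,"y": 0,"z": -0.4,"ax": 0,"ay": 0,"az": 0}])

```text
clock: 19.47
tool_pos: [0.5496, 0.0132, 0.0699]
ee_rot: [3.079, -0.0, 1.474]
contact_force: [0.1, -0.2, 2.1]
finger_gap: 0.323
```

>>> play_rows(plan=[{"x": 0,"y": 0,"z": 0,"ax": 0,"ay": 0,"az": 0},{"x": 0,"y": 0,"z": 0,"ax": 0,"ay": 0,"az": 0},{"x": 0,"y": 0,"z": 0,"ax": 0,"ay": 0,"az": 0},{"x": 0,"y": 0,"z": 0,"ax": 0,"ay": 0,"az": 0},{"x": 0,"y": 0,"z": 0,"ax": 0,"ay": 0,"az": 0}], gripper=0.6)

```text
clock: 19.88
tool_pos: [0.5491, 0.0132, 0.0694]
ee_rot: [3.08, -0.0, 1.474]
contact_force: [-0.4, 0.6, 0.0]
finger_gap: 0.599
```

>>> play_rows(plan=[{"x": 0,"y": 0,"z": -15,"ax": 0,"ay": 0,"az": 0},{"x": 0,"y": 0,"z": -45,"ax": 0,"ay": 0,"az": 0},{"x": 0,"y": 0,"z": -80,"ax": 0,"ay": 0,"az": 0},{"x": 0,"y": -40,"z": -110,"ax": 0,"ay": 0,"az": 0},{"x": 0,"y": -60,"z": -130,"ax": 0,"ay": 0,"az": 0}])

```text
clock: 20.3
tool_pos: [0.481, 0.0198, 0.1967]
ee_rot: [3.079, -0.0, 1.473]
contact_force: [-0.0, 0.7, 0.1]
finger_gap: 0.598
```

>>> play_rows(plan=[{"x": 0,"y": 0,"z": 0,"ax": 0,"ay": 0,"az": 0},{"x": 0,"y": 0,"z": 0,"ax": 0,"ay": 0,"az": 0},{"x": 0,"y": 0,"z": 0,"ax": 0,"ay": 0,"az": 0},{"x": 0,"y": 0,"z": 0,"ax": 0,"ay": 0,"az": 0}])

```text
clock: 20.63
tool_pos: [0.4819, 0.0197, 0.1947]
ee_rot: [3.08, -0.0, 1.474]
contact_force: [0.3, 0.7, -0.1]
finger_gap: 0.598
```

Run:
```python
from h import *
s=r.state();print(s['clock'],s['contact_force'],s['tool_pos'],s['qd'].round(3),s['finger_gap'])
st,im,d=snap("wrist","w13")
hsv=cv2.cvtColor(im,cv2.COLOR_RGB2HSV); o=(hsv[...,0]<16)&(hsv[...,1]>150)&(hsv[...,2]>90); o[:120]=0;o[240:]=0;o[:,460:]=0
ys,xs=np.nonzero(o); P=cloud("wrist",d,np.c_[xs,ys],st); T=P[(P[:,2]>.098)&(P[:,2]<.115)]
c,n,k,m=robplane(T); print(len(T),c,n,k,cv2.minAreaRect((T[m][:,:2]*1000).astype(np.float32)))
st,im,d=snap("scene"); c=im[120:270,210:410]; a=cv2.resize(c,None,fx=4,fy=4,interpolation=2); cv2.imwrite("pics/s13c.png",a[:,:,::-1])
snap("top","top13")
for t in ("tub","discs","cup"): print(t,[(np.round(x['at'],3).tolist(),round(x['p'],2)) for x in r.recognise("top",t)[:2]])
```

```text
20.6333 [ 0.29893383  0.67605384 -0.12518128] [0.48194061 0.01971242 0.19469061] [-0.     0.013 -0.001  0.001  0.002  0.001] 0.5983241669961106
1119 [0.54717738 0.01398109 0.10460095] [-0.07212013  0.04782209  0.99624883] 0.9848078641644326 ((547.5743408203125, 13.35513973236084), (24.5129451751709, 28.849544525146484), 84.47576141357422)
tub [([0.748, 0.024, 0.08], 0.84)]
discs [([0.393, -0.429, 0.014], 0.62)]
cup [([0.594, 0.006, 0.006], 0.63)]
```

View pics/s13c.png

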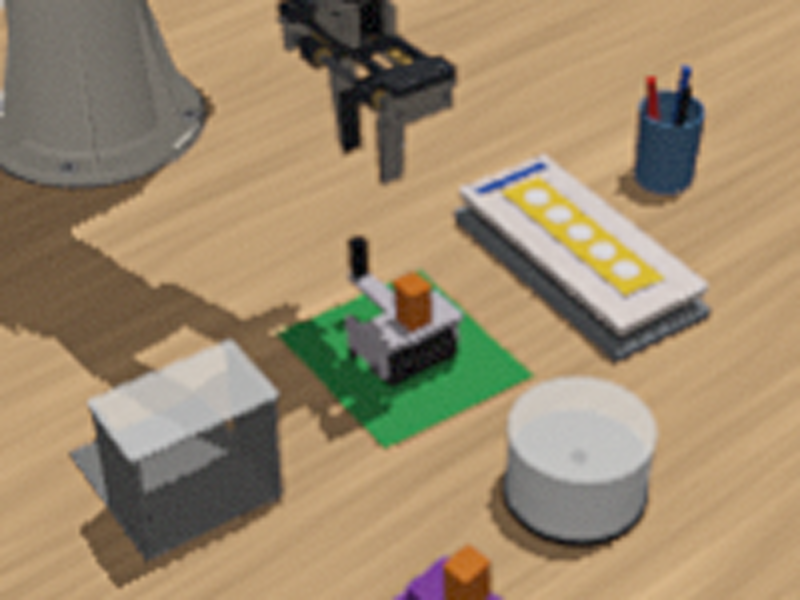

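View pics/w13.png

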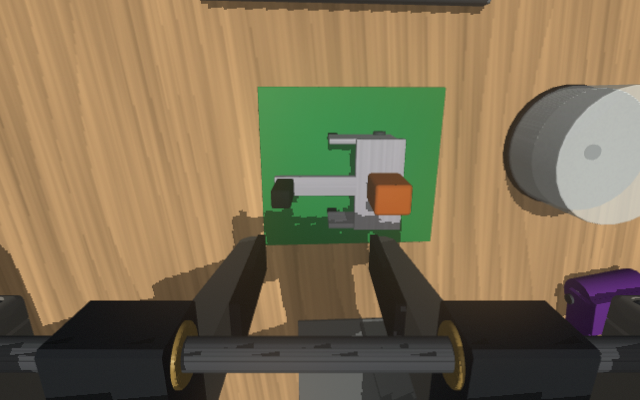

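View pics/top13.png

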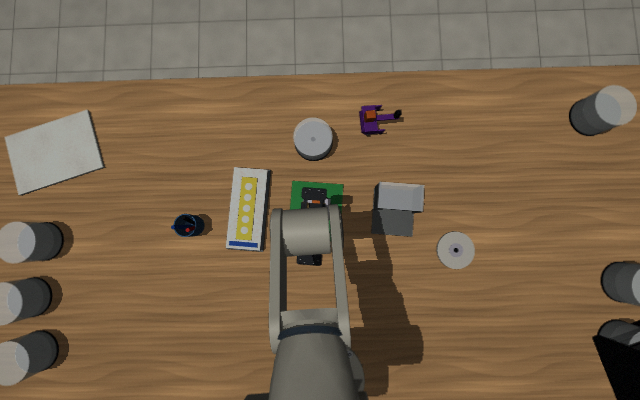

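Run:
```python
from h import *
print(r.finish_job())
```

```text
the job is handed in; nothing more can be done
None
```

I carried out every step and handed the job in at about 20.8 s of the 72 s allowed. No verdict was reported.

**What I did**
- I drew the roller about 97 mm out of the dock by its black post. It slipped about 12 mm down in the grip, then held.
- I stood it in the middle of the mat, let go and took it again by the orange grip.
- I rolled the strip once from 9 mm to 196 mm along it, measured from the stuck end. The drum force was about 8.5–11.7 N at every reading, about 1 mm off centre and nearly square.
- I put the roller back on the mat and let go.

**Last checks**
- **Strip:** a plane fitted to the wrist camera's depth gives a slope of about 0.0003 rad, against 0.036 before rolling.
- **Roller:** it stands at its normal lean of about 4°. The middle of its stance is about 2 mm from the mat's middle, and the arm is clear with no measurable load.
- **Bystanders:** the tub and discs are where they were, within measuring error.

**What disagreed**
- In the last top view the network reported the cup at the roller's spot on the mat, which is wrong. The picture shows the cup at its old place, pixel (187,225).
- While rolling there was a side force of 2–4 N and a small roll moment, so the pressure across the drum was probably not quite even.

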